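Slide the caul out over the board edge and weight the inlay glue-up

TASK

Push the thin white caul along its channel on the raised board until about a third of its length sticks out over the board's far edge while it still lies flat, then take it by the sides of that overhang and lift it off. Lay it flat, centred and lengthwise on the glued inlay blocks and let go, then stand the steel weight upright on the middle of the caul. Drop neither the caul nor the weight, and do not disturb the bottle, mallet or brush.

Things in the scene. Friction and masses are not known exactly. Their poses are not given: they have to be found in the camera images.
- caul: Loose flat white plastic plate (caul), 160 x 58 x 6 mm, about 60 g. Origin: centre of its underside; x along its length, y across its width, z up. It starts flat in the board's channel, its x along the board's x, its far end 10 to 50 mm inside the board's far edge. It tips off if more than half of it overhangs.
- board: Fixed raised plywood board, 240 (x) x 110 (y) x 60 mm high; origin: centre of its underside. On top, along both long sides, a dark fence 20 mm wide, 10 mm high; between them a straight channel 64 mm wide, open at both ends, its floor the board's top. The fences are higher than the caul, so its sides cannot be gripped inside the channel.
- board_edge (a point): Middle of the board's far edge, at channel floor height (60 mm above the bench); x points outwards along the channel, away from the robot, y across it, z up. The fences end flush with this edge.
- glueup_top (a point): Centre of the top of the fixed glue-up: 2 x 5 reddish and tan inlay blocks in a closed rectangle 130 (x) x 48 mm (y), top 36 mm above the bench, z up. They stand 24 mm above a plywood base 220 x 150 x 12 mm; a dark strip 14 mm thick, 6 mm lower than the blocks, lies against each short end; clear beside the long sides. The caul lies with its length along x, either way round.
- weight: Loose dark steel weight, about 0.65 kg, standing upright: round foot 52 mm across and 45 mm high, then a short cone to a round stem 28 mm across that runs from 50 to 88 mm height (flat top). Origin: centre of its underside, z up the stem.
- bottle: Bystander: closed yellow bottle, 64 mm across, 160 mm high, standing at the right side of the bench. Origin: centre of its underside.
- mallet: Bystander: wooden mallet lying flat at the left side of the bench, 250 mm long along its x, head 110 mm wide (y) and 60 mm thick, at its +x end. Origin: on the bench under the handle, 130 mm from the handle's end.
- brush: Bystander: flat glue brush, 165 mm long along its x, 60 mm wide, 20 mm high, lying towards the far side of the bench. Origin: underside, 95 mm from the handle's end.
Mind the look-alikes: they are no part of the job. There is more than one size of the weight; the one meant has the size given above.

How it is judged:
On the way, in this order (a step that is already met when the one before it is completed fails the run):
1. The caul lies flat in the channel with 35 to 70 mm of its length out over the board's far edge (x of caul in the frame of board_edge between -0.045 and -0.01 m and z of caul in the frame of board_edge between -0.003 and 0.003 m and angle between caul's own z axis and vertical below 0.05 rad and contact force between caul and board above 0.05 N), for 0.3 s.
2. The caul is held by the fingers, lifted at least 15 mm above the channel floor and clear of the board (z of caul in the frame of board_edge above 0.015 m and contact force between the fingers and caul above 0.5 N and contact force between caul and board below 0.01 N), for 0.2 s.
3. The caul lies flat, centred and lengthwise on the blocks, let go, with no weight on it yet (x of caul in the frame of glueup_top between -0.014 and 0.014 m and y of caul in the frame of glueup_top between -0.008 and 0.008 m and z of caul in the frame of glueup_top between -0.003 and 0.003 m and angle between the x axis of caul and the x axis of glueup_top, either way round below 0.1 rad and angle between caul's own z axis and vertical below 0.05 rad and contact force between the fingers and caul below 0.05 N and contact force between weight and caul below 0.01 N), for 0.2 s.
At the end, for the whole second after the job is handed in: The caul lies flat (within 3 degrees) on the block tops, its centre within 14 mm lengthwise and 8 mm crosswise of the centre of the blocks and its length within 0.10 rad of theirs; the weight stands upright on it within 15 mm of the caul's centre; both are at rest (x of caul in the frame of glueup_top between -0.014 and 0.014 m and y of caul in the frame of glueup_top between -0.008 and 0.008 m and z of caul in the frame of glueup_top between -0.003 and 0.003 m and angle between the x axis of caul and the x axis of glueup_top, either way round below 0.1 rad and angle between each of caul, weight's own z axis and vertical below 0.05 rad and z of weight in the frame of caul between 0.003 and 0.009 m and horizontal distance between weight and caul below 0.015 m and linear speed of each of weight, caul below 0.02 m/s); the robot touches nothing.
It fails at once if the weight was dropped (faster than 0.35 m/s with no finger on it: a fall of about 6 mm) (linear speed of weight above 0.35 m/s and contact force between the fingers and weight below 0.05 N).
It fails at once if the caul was dropped or fell (faster than 0.45 m/s with no finger on it: a fall of about 10 mm) (linear speed of caul above 0.45 m/s and contact force between the fingers and caul below 0.05 N).
It fails at once if the bottle was moved more than 20 mm (distance of bottle from where it was at the start of the episode above 0.02 m).
It fails at once if the mallet was moved more than 20 mm (distance of mallet from where it was at the start of the episode above 0.02 m).
It fails at once if the brush was moved more than 20 mm (distance of brush from where it was at the start of the episode above 0.02 m).
It also fails if it takes over 67 s, if anything falls off the work surface, if the arm or the gripper's body presses on something with over 40 N, if the wrist force passes 120 N, or if a joint passes its speed limit or range.

ROBOT

A 7-joint arm with a two-finger parallel gripper is mounted at the origin on the work surface. World frame = base frame: x ahead of the robot, y to its left, z up, the work surface at z = 0. Lengths are in m, angles in rad, forces in N, time in s.
With the tool pointing down it reaches from about 0.425 to 1.025 m from the base axis. Payload 3.6 kg.
Tool frame: the origin (TCP) lies at the very end of the fingers, on their centre line; the grasp point (between the pads) lies 19 mm behind it (manip.hold_point_z is the distance from the TCP to the grasp point, in m); z points along the fingers, y is the direction in which the jaws open and shut (so a half turn about z gives the same grasp; the last joint's range is limited). The gripper opens to 85 mm and grips with 20 to 120 N. Pads are 22 mm wide; open, the fingers measure 114 mm over their backs; the gripper's body (76 mm by 85 mm) begins 54 mm behind the grasp point. The pads swing forward as they close: fully open they stand 13 mm farther back than shut.
Start: joints at [1.248, 0.591, 0.048, 1.609, -0.033, 0.943, -0.034], TCP at [0.164, -0.706, 0.231] pointing down, gripper open.
Joint ranges: [-2.69, 2.69], [-0.47, 2.24], [-1.27, 1.36], [0.19, 2.51], [-1.53, 4.68], [0.08, 2.07], [-3.09, 3.09]. Speed limits (rad/s): [2.57, 2.57, 3.14, 3.14, 3.14, 3.14, 3.14].

INTERFACE

Orientations are given as a unit quaternion [w, x, y, z].
In Python, from workcell import manip gives the robot as it stands.
- The arm moves only by the tool servo_tool, never from a script. Its argument "increments" is one flat list of numbers, 7 for each row, row after row: the shift along the tool's x, y, z in m, then the turn, a rotation vector about the tool's x, y, z in rad, then the finger opening in m, from 0 to 0.0854. In form: [tx, ty, tz, wx, wy, wz, grip, tx, ty, tz, wx, wy, wz, grip, ...]. A call has 1 to 5 rows; each row is the pose to reach, as a shift and turn from the pose commanded when the call began, along the tool's axes at that moment; what a row does not reach only later rows make up. A row lasts 1/8 s, in which the tool goes at most 62.5 mm and 10.7 degrees, less where a joint would pass 70% of its speed; a pose out of reach is approached as far as the arm can. A call with a gripper value outside its range is refused whole. The fingers move at their own pace and stop on an object; "force" is the grip in N (left out, the last holds). Time passes only in rows, so rows that repeat a pose let the fingers close. It gives the time, the measured TCP pose, the force and the opening at its end, in the units of the state.
- manip.observe(): the state, without advancing time (a new reading comes with each control period).
- manip.snapshot(name): name is "scene" or "top" or "wrist"; returns a dict with "image" (384x512x3 uint8, red, green, blue), "fx", "fy", "cx", "cy" (pixels), "k1" (the pictures are not rectified: a ray, as slopes to the right and down, at radius r is drawn at 1 + k1 r^2 times it, then the intrinsics apply), "view" (4x4, takes a point from world to camera coordinates); the wrist camera has in their place "hand_eye" (4x4, takes a point from camera to tool coordinates, whose origin is the TCP and whose axes are the flange's). Camera axes: x right, y down, z forward; pixel columns grow to the right and rows downward; lengths in m; the calibration is good to about 2 mm. A picture is of the moment at which its call begins: read the wrist's pose just before it. There is no depth.
- manip.hand_in(): hands the job in, once; it reports no verdict.
The state is a dict: "time": time; "joints": joint angles; "joint_velocities": joint speeds; "joint_torque": joint torques, N m; "tcp_pos": TCP position; "tcp_rot": TCP orientation; "force": force on the tool from outside, world axes, zero at the start; "wrist_torque": the same for the moment, N m; "opening": finger opening in m.
Only numpy, scipy, OpenCV 4.12 (cv2) and the standard library are available. Lean on these libraries where they do the work, as an engineer would, in place of code of your own. Each camera call takes 0.05 s, during which the arm holds its last target.

## Working session

There is one attempt and no reset: what is moved stays moved. The work goes in short steps, Python scripts to look and compute and a tool call to move; the robot and the scene stay as the last step left them, time stands still between calls to the robot, and variables do not carry over. Pictures are saved under pics/ and viewed, and the job is handed in when it is done.

Besides the shell and the picture viewer there is one more tool, called after "Call:" by a JSON object that holds its "name" and its "arguments", one argument or row to a line. servo_tool: Moves the arm, as the interface text tells. Its arguments: {"type":"object","properties":{"increments":{"type":"array"},"force":{"type":"number"}},"required":["increments"]}

```bash
ls; mkdir -p pics; cat > h.py <<'E'
import numpy as np, cv2
from workcell import manip
from scipy.spatial.transform import Rotation as R
def snap(n):
    o=manip.observe(); s=manip.snapshot(n); s=dict(s)
    if n=="wrist":
        T=np.eye(4);q=o["tcp_rot"];T[:3,:3]=R.from_quat([q[1],q[2],q[3],q[0]]).as_matrix();T[:3,3]=o["tcp_pos"]
        s["c2w"]=T@np.array(s["hand_eye"])
    else: s["c2w"]=np.linalg.inv(np.array(s["view"]))
    return s
def save(s,fn,crop=None,k=1):
    im=cv2.cvtColor(np.asarray(s["image"]),cv2.COLOR_RGB2BGR)
    if crop: im=im[crop[1]:crop[3],crop[0]:crop[2]]
    if k!=1: im=cv2.resize(im,None,fx=k,fy=k,interpolation=cv2.INTER_CUBIC)
    cv2.imwrite(fn,im)
def ray(s,uv):
    K=np.array([[s["fx"],0,s["cx"]],[0,s["fy"],s["cy"]],[0,0,1.]])
    uv=np.asarray(uv,float).reshape(-1,2)
    d=np.stack([(uv[:,0]-s["cx"])/s["fx"],(uv[:,1]-s["cy"])/s["fy"]],1)
    u=d.copy()
    for _ in range(30): u=d/(1+s["k1"]*(u**2).sum(1,keepdims=True))
    D=np.c_[u,np.ones(len(u))]@s["c2w"][:3,:3].T
    return s["c2w"][:3,3],D
def onz(s,uv,z):
    o,D=ray(s,uv); t=(z-o[2])/D[:,2]; return o+D*t[:,None]
def proj(s,P):
    P=np.asarray(P,float).reshape(-1,3); w=np.linalg.inv(s["c2w"]); c=P@w[:3,:3].T+w[:3,3]
    n=c[:,:2]/c[:,2:]; n=n*(1+s["k1"]*(n**2).sum(1,keepdims=True))
    return np.c_[n[:,0]*s["fx"]+s["cx"],n[:,1]*s["fy"]+s["cy"]]
E
python3 - <<'E'
from h import *
o=manip.observe(); print(o)
for n in("scene","top","wrist"):
    s=snap(n); save(s,f"pics/{n}0.png",k=1.5); print(n,s["fx"],s["k1"],s["c2w"].round(3).tolist())
E
```

```text
pics
{'time': 0.0, 'joints': array([ 1.24851725,  0.59209569,  0.04826855,  1.6098357 , -0.03330233,
        0.94268505, -0.03368949]), 'joint_velocities': array([ 6.98877568e-04, -7.70104054e-04, -1.04062265e-04,  1.95246806e-03,
       -6.75271277e-04,  5.51610549e-05, -7.93984043e-04]), 'joint_torque': array([ 7.58080455e-05, -5.48688662e+01,  1.54602841e+00, -1.98119724e+01,
        9.38099198e-03,  8.67755472e-03, -8.73589840e-06]), 'tcp_pos': array([ 0.16426045, -0.70529706,  0.230152  ]), 'tcp_rot': array([-1.09534844e-03,  9.93457453e-01,  1.14197446e-01, -1.78907628e-04]), 'force': array([ 0.15716219, -0.63304187, -0.56180341]), 'wrist_torque': array([-0.01301985,  0.05107933, -0.01541104]), 'opening': 0.08513553231658126}
scene 362.26543522433985 -0.027754879723120008 [[0.509, 0.477, -0.717, 1.293], [0.861, -0.284, 0.422, -0.42], [-0.002, -0.832, -0.555, 0.593], [0.0, 0.0, 0.0, 1.0]]
top 465.3740551888193 -0.12118208586180693 [[0.006, -0.982, 0.187, 0.307], [-1.0, -0.01, -0.018, 0.014], [0.02, -0.187, -0.982, 1.539], [0.0, 0.0, 0.0, 1.0]]
wrist 293.39571699323363 0.01812930613024638 [[0.227, -0.925, -0.305, 0.242], [-0.974, -0.216, -0.069, -0.688], [-0.002, 0.313, -0.95, 0.373], [0.0, 0.0, 0.0, 1.0]]
```

View pics/scene0.png

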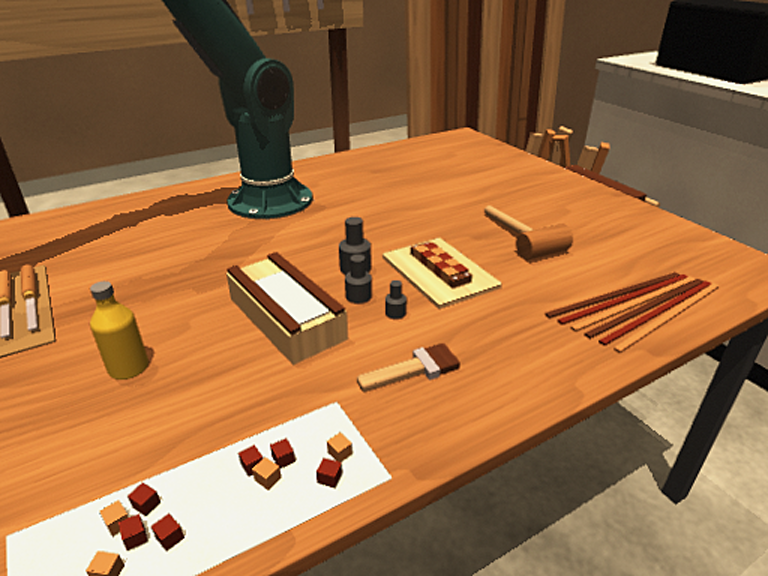

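View pics/top0.png

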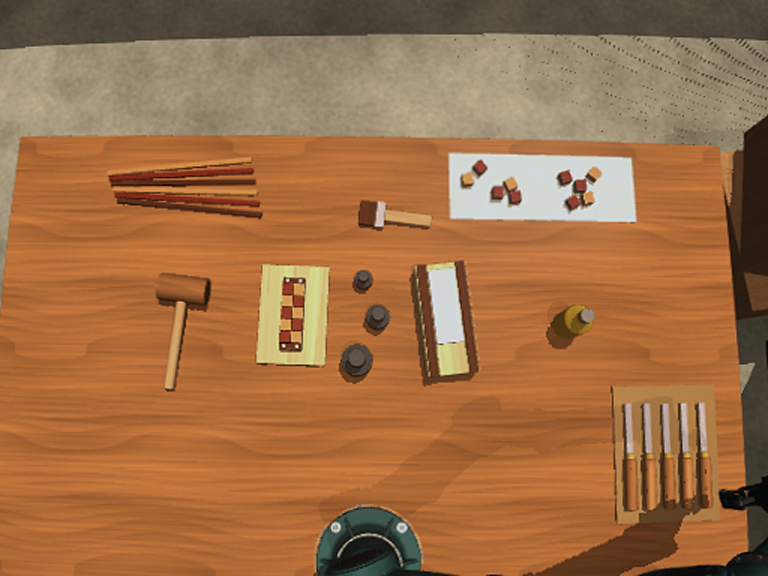

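View pics/wrist0.png

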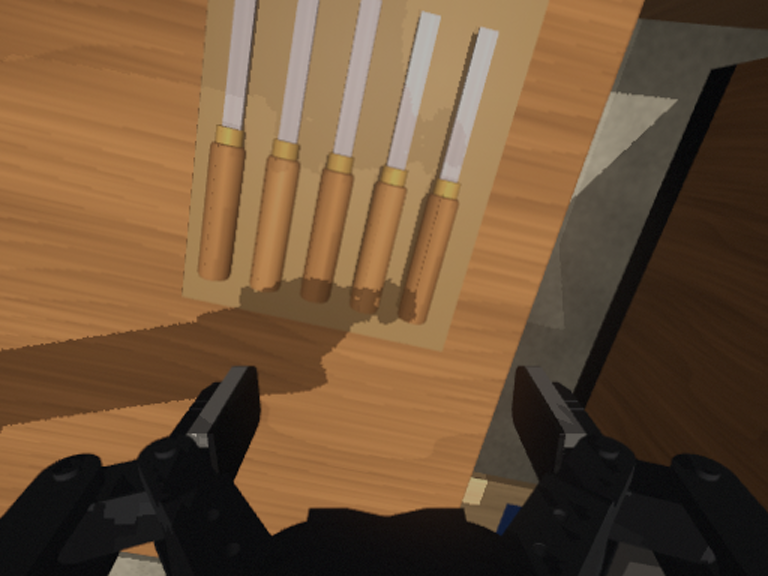

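Scene: board with the white caul at top-view (445,310), glue-up (292,315). There are three weights in a row at (363,281), (377,319) and (357,362). Measuring these next.

```bash
python3 - <<'E'
from h import *
t=snap("top"); s=snap("scene")
np.save("t.npy",t,allow_pickle=True);np.save("s.npy",s,allow_pickle=True)
save(t,"pics/topcrop.png",(160,160,330,265),4.7)
save(s,"pics/scenecrop.png",(140,130,340,250),4)
def corners(m,lab,z,s):
    cs,_=cv2.findContours(m.astype(np.uint8),cv2.RETR_EXTERNAL,cv2.CHAIN_APPROX_NONE)
    for c in cs:
        if cv2.contourArea(c)<60: continue
        r=cv2.minAreaRect(c); b=cv2.boxPoints(r); P=onz(s,b,z)
        print(lab,cv2.contourArea(c),np.round(r[0],1),"ctr",onz(s,[r[0]],z)[0].round(4),"corn",P[:,:2].round(3).tolist())
im=t["image"].astype(int); hsv=cv2.cvtColor(t["image"],cv2.COLOR_RGB2HSV).astype(int)
H,S,V=hsv[...,0],hsv[...,1],hsv[...,2]
roi=np.zeros(H.shape,bool); roi[165:262,165:325]=1
corners(roi&(S<60)&(V>150),"caul",.066,t)
corners(roi&(V<75),"dark",.07,t)
corners(roi&(S<90)&(V<95),"weights",.05,t)
corners(roi&(S<140)&(S>60)&(V>150),"ply",.012,t)
for p in [(242,187),(276,175),(296,213),(195,190),(195,200),(210,200),(175,200)]: print(p,hsv[p[1],p[0]])
E
```

```text
caul 830.0 [296.8 203.5] ctr [ 0.5368 -0.1601  0.066 ] corn [[0.613, -0.12], [0.622, -0.18], [0.462, -0.199], [0.454, -0.14]]
dark 75.5 [236. 243.] ctr [0.4087 0.0334 0.07  ] corn [[0.406, 0.071], [0.445, 0.047], [0.411, -0.005], [0.373, 0.02]]
weights 290.0 [237.5 239.5] ctr [0.4213 0.029  0.05  ] corn [[0.451, 0.06], [0.452, -0.001], [0.391, -0.002], [0.391, 0.059]]
weights 156.0 [251.4 210.2] ctr [ 0.5162 -0.0148  0.05  ] corn [[0.505, 0.016], [0.547, -0.004], [0.527, -0.046], [0.485, -0.025]]
weights 78.5 [242. 186.] ctr [0.5954 0.0164 0.05  ] corn [[0.612, 0.033], [0.612, 0.0], [0.579, -0.0], [0.579, 0.032]]
ply 370.0 [301.3 238.7] ctr [ 0.4284 -0.1803  0.012 ] corn [[0.458, -0.143], [0.467, -0.209], [0.399, -0.217], [0.39, -0.152]]
ply 2866.0 [194.8 209.5] ctr [0.5219 0.172  0.012 ] corn [[0.416, 0.249], [0.636, 0.247], [0.63, 0.093], [0.41, 0.1]]
(242, 187) [ 11 109  49]
(276, 175) [ 12 172 196]
(296, 213) [ 96   6 215]
(195, 190) [  9 180 116]
(195, 200) [  4 198  99]
(210, 200) [ 33  83 218]
(175, 200) [ 25 100 211]
```

View pics/topcrop.png

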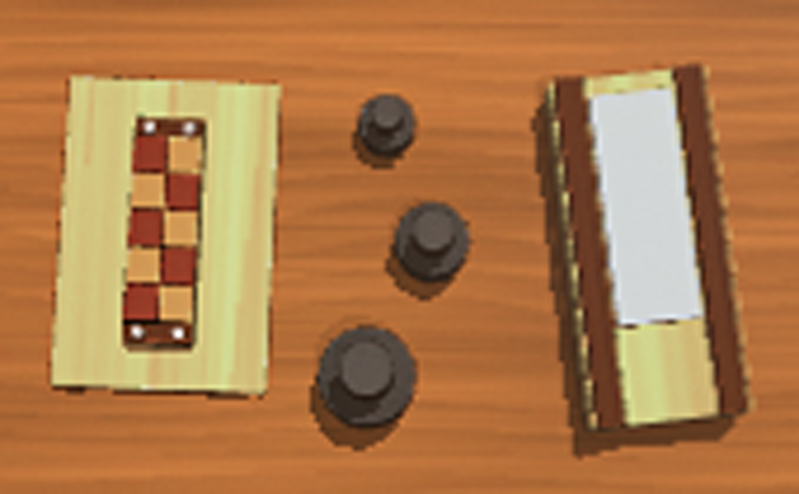

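View pics/scenecrop.png

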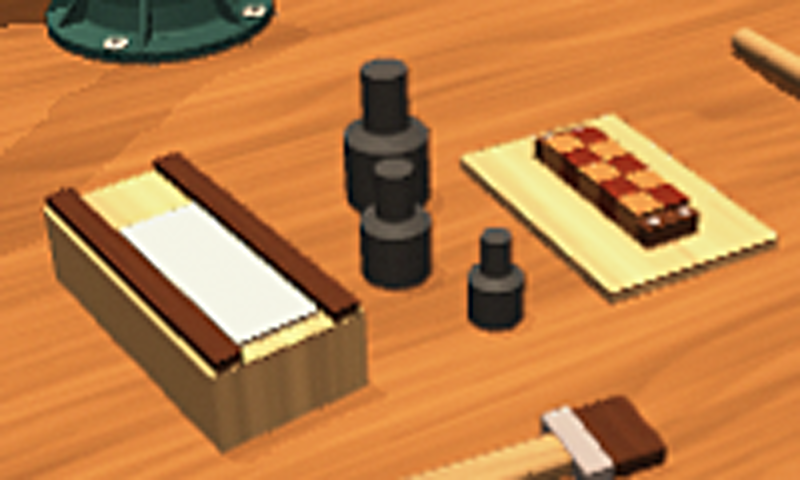

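The weights' feet measure about 40 mm at (363,281), 52 mm at (377,319) and 67 mm at (357,362) in the top view. The middle one at (377,319) fits the 52 mm foot, and the enlarged crops agree. Next I'm moving the wrist camera over the board for a finer measurement.

```bash
cat >> h.py <<'E'
def mv(pos,yaw,cmd=None):
    """print shift/rotvec in tool axes from measured pose"""
    o=manip.observe();q=o["tcp_rot"];R0=R.from_quat([q[1],q[2],q[3],q[0]]); p0=o["tcp_pos"]
    R1=R.from_euler('z',yaw)*R.from_euler('x',np.pi)
    rel=R0.inv()*R1
    print("shift",R0.inv().apply(np.array(pos)-p0).round(4),"rot",rel.as_rotvec().round(4),"| at",o["tcp_pos"].round(4),"t",round(o["time"],2),"F",o["force"].round(1),"op",round(o["opening"],4))
E
python3 - <<'E'
from h import *
mv([0.47,-0.16,0.33],0.12)
E
```

```text
shift [ 0.4215 -0.4622 -0.0988] rot [-0.0011  0.0002  0.1089] | at [ 0.1643 -0.7057  0.2307] t 0.25 F [ 0.1 -0.6  0. ] op 0.0852
```

Call:
{"name": "servo_tool", "arguments": {
  "increments": [0.42,-0.46,-0.1,0,0,0.109,0.085,0.42,-0.46,-0.1,0,0,0.109,0.085,0.42,-0.46,-0.1,0,0,0.109,0.085,0.42,-0.46,-0.1,0,0,0.109,0.085,0.42,-0.46,-0.1,0,0,0.109,0.085]
}}

```text
time: 0.88
tcp_pos: [0.3163, -0.4351, 0.2813]
tcp_rot: [0.0, 0.998, 0.06, 0.0]
force: [0.8, -0.5, -0.9]
opening: 0.085
```

```bash
python3 - <<'E'
from h import *
mv([0.47,-0.16,0.33],0.12)
E
```

```text
shift [ 0.1855 -0.2548 -0.0487] rot [ 0.0004 -0.0005 -0.0001] | at [ 0.3163 -0.4351  0.2813] t 0.88 F [ 0.8 -0.5 -0.9] op 0.085
```

Call:
{"name": "servo_tool", "arguments": {
  "increments": [0.186,-0.255,-0.049,0,0,0,0.085,0.186,-0.255,-0.049,0,0,0,0.085,0.186,-0.255,-0.049,0,0,0,0.085,0.186,-0.255,-0.049,0,0,0,0.085,0.186,-0.255,-0.049,0,0,0,0.085]
}}

```text
time: 1.5
tcp_pos: [0.4669, -0.1658, 0.3294]
tcp_rot: [0.0, 0.998, 0.06, 0.0]
force: [0.8, -0.7, 0.6]
opening: 0.0852
```

Call:
{"name": "servo_tool", "arguments": {
  "increments": [0,0,0,0,0,0,0.085]
}}

```text
time: 1.62
tcp_pos: [0.4695, -0.1619, 0.3299]
tcp_rot: [-0.001, 0.998, 0.065, 0.002]
force: [-0.2, -1.0, 0.0]
opening: 0.0849
```

```bash
python3 - <<'E'
from h import *
mv([0.47,-0.16,0.33],0.12)
s=snap("wrist"); np.save("w1.npy",s,allow_pickle=True); save(s,"pics/w1.png",k=1.5)
E
```

```text
shift [ 0.0007 -0.0019 -0.0001] rot [-0.001  -0.0039  0.0108] | at [ 0.4695 -0.1619  0.3299] t 1.62 F [-0.2 -1.   0. ] op 0.0849
```

View pics/w1.png

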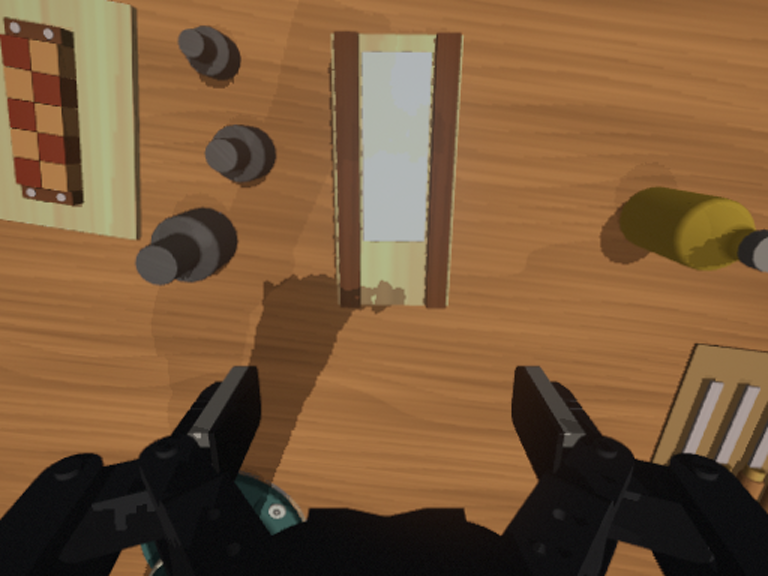

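The wrist view shows the whole caul at (397,147), the board from y=33 to y=305, and the middle weight at (240,153).

```bash
cat > meas.py <<'E'
from h import *
def rectc(m,lab,z,s,amin=300):
    cs,_=cv2.findContours(m.astype(np.uint8),cv2.RETR_EXTERNAL,cv2.CHAIN_APPROX_NONE)
    out=[]
    for c in cs:
        if cv2.contourArea(c)<amin: continue
        P=onz(s,c.reshape(-1,2),z)[:,:2]
        r=cv2.minAreaRect((P*1000).astype(np.float32)); b=cv2.boxPoints(r)/1000
        e=[b[1]-b[0],b[2]-b[1]]; l=max(e,key=np.linalg.norm); l=l*np.sign(l[0])
        print(lab,"px",c.reshape(-1,2).mean(0).round(0),"ctr",(np.array(r[0])/1000).round(4),"size",np.round(r[1],1),"yaw",round(np.arctan2(l[1],l[0]),4)); out.append((np.array(r[0])/1000,np.arctan2(l[1],l[0]),max(r[1])/1000))
    return out
E
python3 - <<'E'
from meas import *
for f,roi in (("w1",(215,15,315,210)),("t",(272,165,325,262))):
    s=np.load(f+".npy",allow_pickle=True).item()
    H,S,V=[a.astype(int) for a in cv2.split(cv2.cvtColor(s["image"],cv2.COLOR_RGB2HSV))]
    m0=np.zeros(H.shape,bool); m0[roi[1]:roi[3],roi[0]:roi[2]]=1
    print(f); rectc(m0&(S<50)&(V>120),"caul",.066,s)
    rectc(m0&(V<115)&(S>130)&((H<8)|(H>172)),"fence",.07,s)
    x=(roi[0]+roi[2])//2
    for y in range(roi[1],roi[3],12): print(y,[ (H[y,x],S[y,x],V[y,x]) for x in range(roi[0]+5,roi[2],8)][:3]) if y<60 else 0
E
```

```text
w1
caul px [263.  96.] ctr [ 0.5382 -0.1612] size [159.8  58.4] yaw 0.1203
15 [(np.int64(15), np.int64(152), np.int64(153)), (np.int64(14), np.int64(151), np.int64(150)), (np.int64(14), np.int64(150), np.int64(148))]
27 [(np.int64(16), np.int64(129), np.int64(156)), (np.int64(11), np.int64(154), np.int64(96)), (np.int64(11), np.int64(146), np.int64(94))]
39 [(np.int64(14), np.int64(142), np.int64(135)), (np.int64(11), np.int64(149), np.int64(96)), (np.int64(11), np.int64(138), np.int64(94))]
51 [(np.int64(13), np.int64(138), np.int64(83)), (np.int64(10), np.int64(141), np.int64(96)), (np.int64(11), np.int64(132), np.int64(93))]
t
caul px [297. 204.] ctr [ 0.5375 -0.1597] size [159.5  59.5] yaw 0.1206
```

```bash
python3 - <<'E'
from meas import *
for f,roi,b in (("w1",(215,15,315,210),(0,0,170,165)),("t",(272,165,325,262),(172,170,220,245))):
    s=np.load(f+".npy",allow_pickle=True).item()
    H,S,V=[a.astype(int) for a in cv2.split(cv2.cvtColor(s["image"],cv2.COLOR_RGB2HSV))]
    m0=np.zeros(H.shape,bool); m0[roi[1]:roi[3],roi[0]:roi[2]]=1
    print(f); 
    m=(m0&(V<112)&(H<13)).astype(np.uint8); m=cv2.morphologyEx(m,cv2.MORPH_OPEN,np.ones((3,3)))
    rectc(m,"fence",.07,s,200)
    cv2.imwrite(f"pics/mask_{f}.png",m*255)
    if f=="t":
        m1=np.zeros(H.shape,bool); m1[172:240,180:210]=1
        ri=m1&(S>110)
        ri=cv2.morphologyEx((ri).astype(np.uint8),cv2.MORPH_CLOSE,np.ones((3,3)))
        rectc(ri,"glue+strips(z.033)",.034,s,200)
E
```

```text
w1
fence px [294. 112.] ctr [ 0.5174 -0.2054] size [236.7  19.3] yaw 0.1186
fence px [231. 106.] ctr [ 0.5156 -0.122 ] size [220.7  18.7] yaw 0.1204
t
fence px [285. 213.] ctr [ 0.5052 -0.1212] size [237.2  20. ] yaw 0.1164
fence px [311. 211.] ctr [ 0.5165 -0.2033] size [235.   18.1] yaw 0.1222
glue+strips(z.033) px [195. 198.] ctr [0.5334 0.1731] size [221.5  96.4] yaw 0.0099
```

```bash
python3 - <<'E'
from h import *
a=cv2.imread("pics/mask_w1.png"); b=cv2.imread("pics/mask_t.png")
cv2.imwrite("pics/masks.png",np.hstack([a[:230,150:350],b[130:360,150:350]])*1)
E
```

```text
(no output)
```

View pics/masks.png

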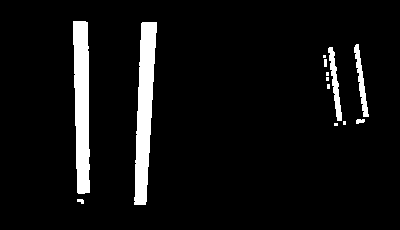

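```bash
python3 - <<'E'
from h import *
mv([0.432,-0.174,0.10],0.1205)
E
```

```text
shift [-0.0366  0.0043  0.2292] rot [ 0.0001 -0.0012  0.0054] | at [ 0.4675 -0.1651  0.3293] t 1.68 F [-0.8 -0.6 -0.4] op 0.0851
```

Call:
{"name": "servo_tool", "arguments": {
  "increments": [-0.037,0.01,0.229,0,0,0,0.0,-0.037,0.01,0.229,0,0,0,0.0,-0.037,0.01,0.229,0,0,0,0.0,-0.037,0.01,0.229,0,0,0,0.0,-0.037,0.01,0.229,0,0,0,0.0],
  "force": 30
}}

```text
time: 2.3
tcp_pos: [0.4266, -0.1828, 0.0972]
tcp_rot: [-0.001, 0.998, 0.058, -0.004]
force: [-0.3, -0.4, 0.5]
opening: 0.0
```

```bash
python3 - <<'E'
from h import *
mv([0.432,-0.174,0.063],0.1205)
s=snap("wrist"); save(s,"pics/w2.png",k=1.5)
mv([0.432,-0.174,0.063],0.1205)
E
```

```text
shift [ 0.0066 -0.0081  0.0342] rot [-0.0025  0.0085 -0.0039] | at [ 0.4266 -0.1828  0.0972] t 2.3 F [-0.3 -0.4  0.5] op 0.0
shift [ 0.0041 -0.0086  0.0361] rot [-0.0007  0.0035 -0.0032] | at [ 0.4291 -0.183   0.0991] t 2.35 F [ 0.2 -0.3  0.4] op 0.0002
```

View pics/w2.png

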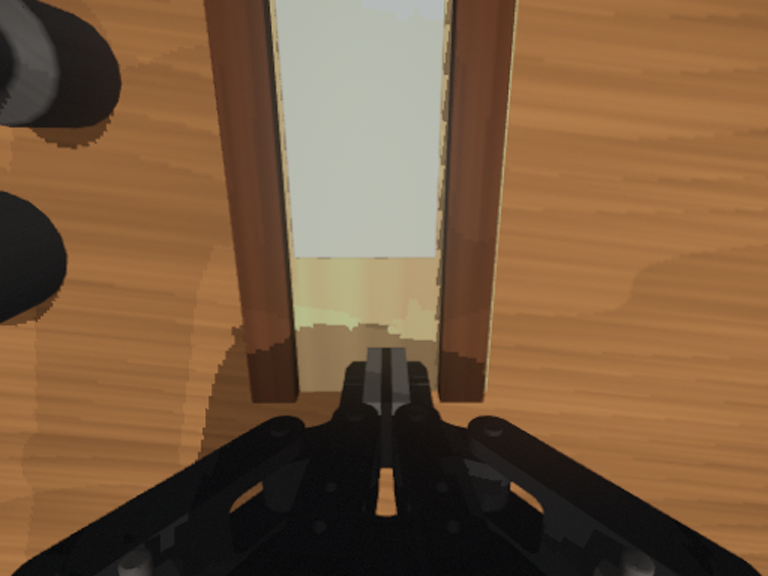

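Call:
{"name": "servo_tool", "arguments": {
  "increments": [0.003,-0.0085,0.02,0,0,0,0.0,0.003,-0.0085,0.02,0,0,0,0.0,0.003,-0.0085,0.02,0,0,0,0.0]
}}

```text
time: 2.72
tcp_pos: [0.4339, -0.1739, 0.0815]
tcp_rot: [0.001, 0.998, 0.06, 0.002]
force: [-0.6, 0.1, 0.2]
opening: -0.0002
```

```bash
python3 - <<'E'
from h import *
mv([0.432,-0.174,0.0622],0.1205)
E
```

```text
shift [-0.002  -0.0002  0.0193] rot [ 0.0016 -0.0029 -0.0011] | at [ 0.4339 -0.1739  0.0815] t 2.73 F [-0.6  0.1  0.2] op -0.0002
```

Call:
{"name": "servo_tool", "arguments": {
  "increments": [0,0,0.018,0,0,0,0.0,0,0,0.018,0,0,0,0.0,0,0,0.018,0,0,0,0.0]
}}

```text
time: 3.1
tcp_pos: [0.4331, -0.1735, 0.0627]
tcp_rot: [0.0, 0.998, 0.06, 0.001]
force: [0.0, -0.6, -0.6]
opening: -0.0001
```

```bash
python3 - <<'E'
from h import *
for i in range(3):
  mv([0.485*.9928+.2245*.12,.485*.12-.2245*.9928,0.0625],0.1205); s=snap("wrist")
save(s,"pics/w3.png",k=1.5)
E
```

```text
shift [0.0759 0.0002 0.0003] rot [ 0.0007 -0.0012 -0.0011] | at [ 0.4331 -0.1735  0.0627] t 3.1 F [ 0.  -0.6 -0.6] op -0.0001
shift [0.0759 0.0003 0.0002] rot [ 0.0007 -0.0013 -0.001 ] | at [ 0.4331 -0.1735  0.0626] t 3.15 F [-0.7  0.7 -0.2] op -0.0002
shift [0.0758 0.0004 0.0001] rot [ 0.0006 -0.0012 -0.0009] | at [ 0.4331 -0.1734  0.0625] t 3.2 F [1.1 0.1 0.7] op 0.0002
```

View pics/w3.png

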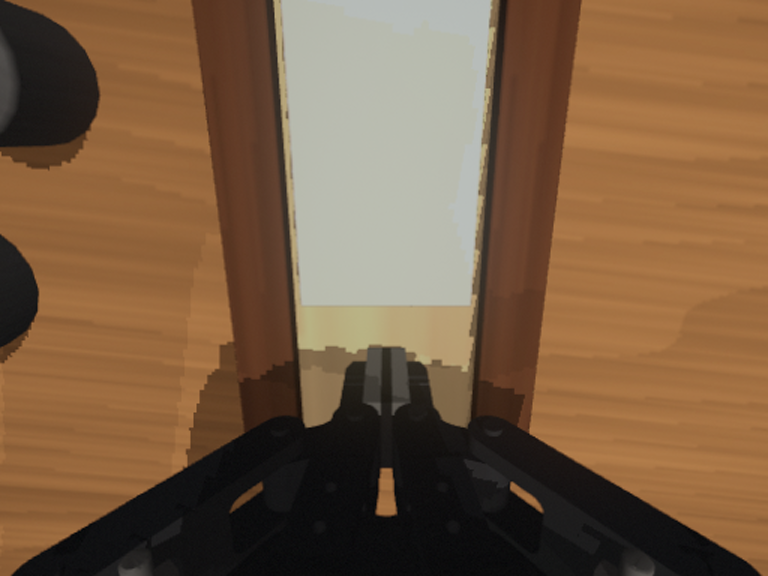

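The closed fingers are centred in the channel behind the caul's near end, which is at (387,305). Pushing slowly.

Call:
{"name": "servo_tool", "arguments": {
  "increments": [0.012,0,0,0,0,0,0,0.022,0,0,0,0,0,0,0.032,0,0,0,0,0,0,0.042,0,0,0,0,0,0,0.05,0,0,0,0,0,0]
}}

```text
time: 3.88
tcp_pos: [0.4831, -0.167, 0.0617]
tcp_rot: [-0.0, 0.998, 0.06, 0.0]
force: [-0.5, -0.1, 0.8]
opening: -0.0002
```

```bash
cat > caul.py <<'E'
from meas import *
u=np.array([.9928,.12]);n=np.array([-.12,.9928])
def caul(fn,zz=.066,names=("wrist","top"),roi={"wrist":(150,0,400,300),"top":(272,150,330,262)}):
    for nm in names:
        s=snap(nm); np.save(f"{fn}_{nm}.npy",s,allow_pickle=True)
        H,S,V=[a.astype(int) for a in cv2.split(cv2.cvtColor(s["image"],cv2.COLOR_RGB2HSV))]
        m0=np.zeros(H.shape,bool); r=roi[nm]; m0[r[1]:r[3],r[0]:r[2]]=1
        o=rectc(m0&(S<60)&(V>120),nm,zz,s)
        for c,y,l in o: print("  rel edge: s",(c@u-.6075).round(4),"lat",(c@n+.2245).round(4))
        save(s,f"pics/{fn}_{nm}.png",k=1.5)
E
python3 - <<'E'
from caul import *
mv([0.485*.9928+.2245*.12,.485*.12-.2245*.9928,0.0625],0.1205)
caul("p1")
E
```

```text
shift [ 0.0254  0.0008 -0.0008] rot [-0.     -0.0002 -0.0004] | at [ 0.4831 -0.167   0.0617] t 3.88 F [-0.5 -0.1  0.8] op -0.0002
wrist px [257. 110.] ctr [ 0.5455 -0.1601] size [104.3  57.9] yaw 0.1185
  rel edge: s -0.0851 lat 0.0001
top px [293. 188.] ctr [ 0.5794 -0.1545] size [148.3  59.7] yaw 0.121
  rel edge: s -0.0508 lat 0.0016
```

View pics/p1_wrist.png

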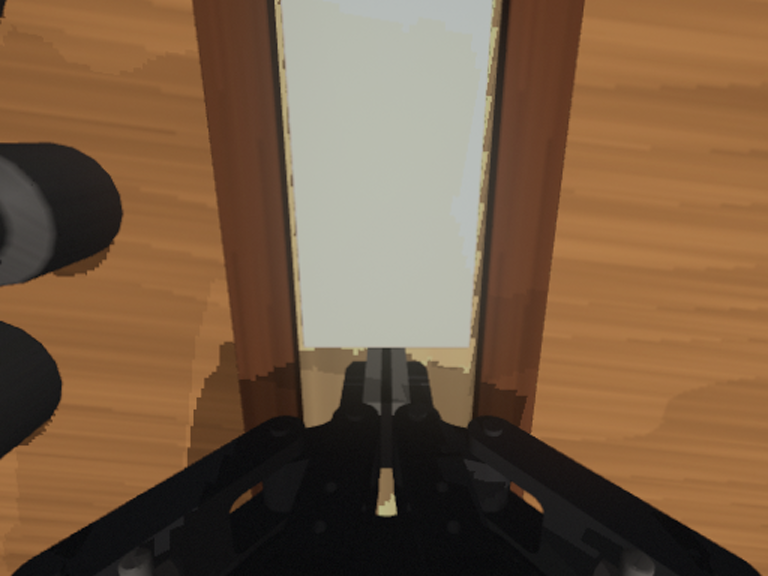

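The caul's centre is 57 mm inside the edge and both views agree. Pushing 30 mm more.

Call:
{"name": "servo_tool", "arguments": {
  "increments": [0.01,0,-0.0005,0,0,0,0,0.02,0,-0.0005,0,0,0,0,0.03,0,-0.0005,0,0,0,0,0.03,0,-0.0005,0,0,0,0]
}}

```text
time: 4.47
tcp_pos: [0.5138, -0.1633, 0.0624]
tcp_rot: [0.0, 0.998, 0.06, 0.001]
force: [0.1, 0.2, 0.3]
opening: -0.0002
```

```bash
python3 - <<'E'
from caul import *
mv([0.485*.9928+.2245*.12,.485*.12-.2245*.9928,0.0625],0.1205)
caul("p2")
E
```

```text
shift [-0.0055  0.0007 -0.0001] rot [ 0.0003 -0.0019  0.0001] | at [ 0.5138 -0.1633  0.0624] t 4.47 F [0.1 0.2 0.3] op -0.0002
wrist px [258. 109.] ctr [ 0.577  -0.1565] size [103.2  58. ] yaw 0.1189
  rel edge: s -0.0534 lat -0.0001
top px [291. 179.] ctr [ 0.6106 -0.1506] size [146.8  59.8] yaw 0.1237
  rel edge: s -0.0194 lat 0.0017
```

The caul now overhangs by about 54 mm and its centre is 26 mm inside the edge. Backing off, rising, and moving over the overhang with the jaws open.

Call:
{"name": "servo_tool", "arguments": {
  "increments": [-0.012,0,0,0,0,0,0,-0.012,0,0,0,0,0,0,-0.012,0,-0.06,0,0,0,0.02,-0.012,0,-0.11,0,0,0,0.08,0.05,0,-0.12,0,0,0,0.085]
}}

```text
time: 5.2
tcp_pos: [0.5582, -0.1601, 0.1855]
tcp_rot: [0.001, 0.998, 0.057, -0.0]
force: [2.0, 0.0, -0.4]
opening: 0.0545
```

```bash
python3 - <<'E'
from h import *
mv([0.658,-0.1466,0.165],0.1205)
E
```

```text
shift [ 0.1007 -0.002   0.0205] rot [ 0.0022  0.0006 -0.0058] | at [ 0.5582 -0.1601  0.1855] t 5.2 F [ 2.   0.  -0.4] op 0.0545
```

Call:
{"name": "servo_tool", "arguments": {
  "increments": [0.1,-0.001,0.02,0,0,0,0.085,0.1,-0.001,0.02,0,0,0,0.085,0.1,-0.001,0.02,0,0,0,0.085]
}}

```text
time: 5.58
tcp_pos: [0.663, -0.143, 0.1613]
tcp_rot: [-0.001, 0.998, 0.061, 0.001]
force: [-0.6, -0.0, -0.0]
opening: 0.0852
```

```bash
python3 - <<'E'
from caul import *
mv([0.658,-0.1466,0.10],0.1205)
caul("p3",names=("wrist","top"))
mv([0.658,-0.1466,0.10],0.1205)
E
```

```text
shift [-0.0055  0.003   0.0613] rot [-0.0009 -0.0014  0.0017] | at [ 0.663  -0.143   0.1613] t 5.58 F [-0.6 -0.  -0. ] op 0.0852
wrist px [260. 231.] ctr [ 0.6182 -0.1515] size [132.9  58. ] yaw 0.1222
wrist px [357.  50.] ctr [ 0.7808 -0.2069] size [66.3 73.3] yaw -1.5657
  rel edge: s -0.012 lat -0.0001
  rel edge: s 0.1428 lat -0.0746
top px [290. 182.] ctr [ 0.6032 -0.1419] size [159.5  40.7] yaw 0.1148
  rel edge: s -0.0257 lat 0.0112
shift [-0.0014  0.0017  0.0615] rot [-0.0003  0.0023 -0.0007] | at [ 0.6594 -0.1448  0.1615] t 5.67 F [-1.3  0.5 -0.9] op 0.0848
```

View pics/p3_wrist.png

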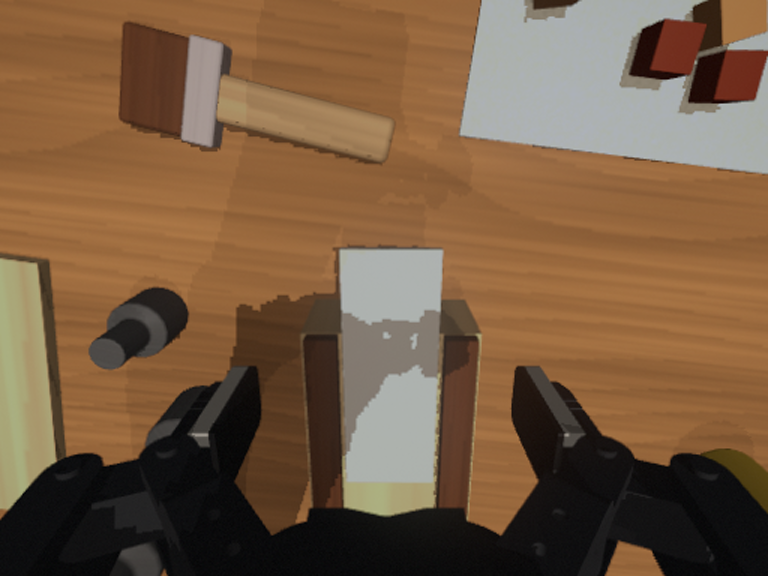

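View pics/p3_top.png

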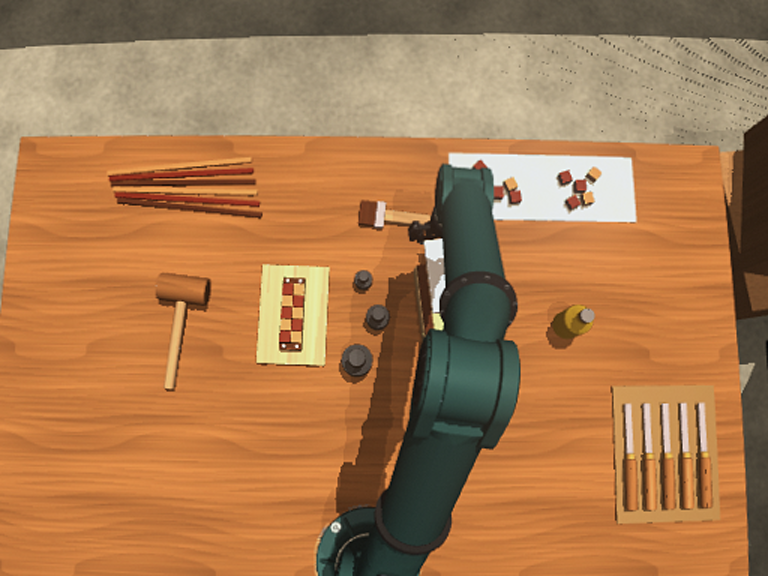

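The overhang is clean: its far end is at (391,250) and the board edge at (391,330), with the jaws centred either side. Descending around it.

Call:
{"name": "servo_tool", "arguments": {
  "increments": [-0.001,0.001,0.06,0,0,0,0.085,-0.001,0.001,0.06,0,0,0,0.085,-0.001,0.001,0.06,0,0,0,0.085]
}}

```text
time: 6.05
tcp_pos: [0.6593, -0.1464, 0.1035]
tcp_rot: [0.0, 0.998, 0.059, 0.0]
force: [0.7, 0.2, 0.8]
opening: 0.0851
```

```bash
python3 - <<'E'
from h import *
mv([0.658,-0.1466,0.042],0.1205)
E
```

```text
shift [-0.0014  0.      0.0615] rot [ 0.0005 -0.0003 -0.0015] | at [ 0.6593 -0.1464  0.1035] t 6.05 F [0.7 0.2 0.8] op 0.0851
```

Call:
{"name": "servo_tool", "arguments": {
  "increments": [-0.001,0,0.03,0,0,0,0.085,-0.001,0,0.06,0,0,0,0.085,-0.001,0,0.06,0,0,0,0.085]
}}

```text
time: 6.42
tcp_pos: [0.6581, -0.1459, 0.0427]
tcp_rot: [-0.0, 0.998, 0.06, -0.001]
force: [0.8, 0.3, 0.7]
opening: 0.0846
```

```bash
python3 - <<'E'
from caul import *
mv([0.658,-0.1466,0.042],0.1205)
caul("p4",names=("wrist",))
E
```

```text
shift [-0.0002  0.0006  0.0007] rot [-0.0002  0.0012 -0.0009] | at [ 0.6581 -0.1459  0.0427] t 6.42 F [0.8 0.3 0.7] op 0.0846
wrist px [263. 291.] ctr [ 0.6486 -0.1497] size [13.1 52.9] yaw -1.4498
wrist px [260. 238.] ctr [ 0.6727 -0.1449] size [23.  57.8] yaw -1.4514
wrist px [371.  44.] ctr [ 0.7592 -0.1779] size [28.  25.4] yaw 0.0067
  rel edge: s 0.0184 lat -0.002
  rel edge: s 0.043 lat -0.0001
  rel edge: s 0.1249 lat -0.0432
```

View pics/p4_wrist.png

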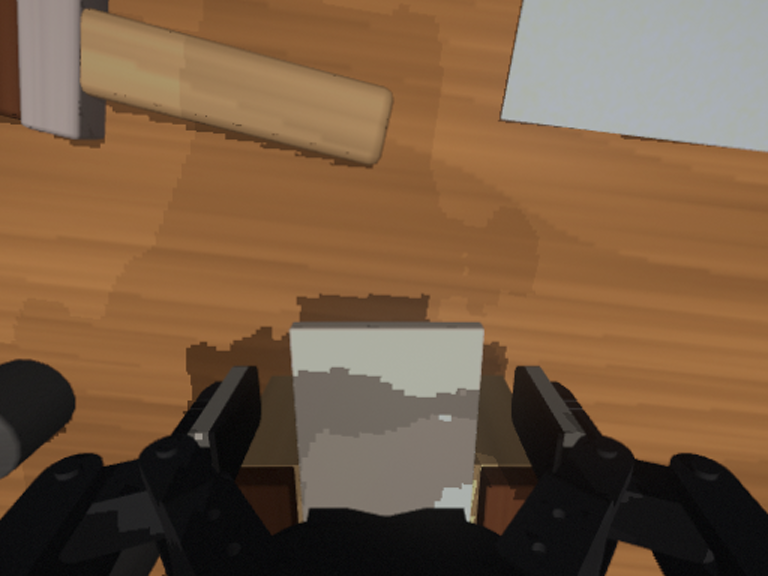

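The overhang lies centred between the pads, its left edge at x=292 and its right at x=482. Closing.

Call:
{"name": "servo_tool", "arguments": {
  "increments": [0,0,0,0,0,0,0.05,0,0,0,0,0,0,0.05,0,0,0,0,0,0,0.05,0,0,0,0,0,0,0.05],
  "force": 50
}}

```text
time: 6.98
tcp_pos: [0.6602, -0.1462, 0.0442]
tcp_rot: [0.0, 0.998, 0.06, 0.002]
force: [-0.4, 0.5, 6.4]
opening: 0.0563
```

Call:
{"name": "servo_tool", "arguments": {
  "increments": [0,0,-0.005,0,0,0,0.05,0,0,-0.015,0,0,0,0.05,0,0,-0.03,0,0,0,0.05,0,0,-0.04,0,0,0,0.05,0,0,-0.04,0,0,0,0.05]
}}

```text
time: 7.6
tcp_pos: [0.6596, -0.146, 0.0836]
tcp_rot: [0.0, 0.998, 0.06, 0.001]
force: [0.1, -0.2, -0.8]
opening: 0.0566
```

```bash
python3 - <<'E'
from h import *
mv([0.658,-0.1466,0.18],0.1205)
for n in("wrist","scene"): save(snap(n),f"pics/l1_{n}.png",k=1.5)
E
```

```text
shift [-0.0014  0.0004 -0.0964] rot [ 0.0007 -0.0024 -0.0008] | at [ 0.6596 -0.146   0.0836] t 7.6 F [ 0.1 -0.2 -0.8] op 0.0566
```

View pics/l1_wrist.png

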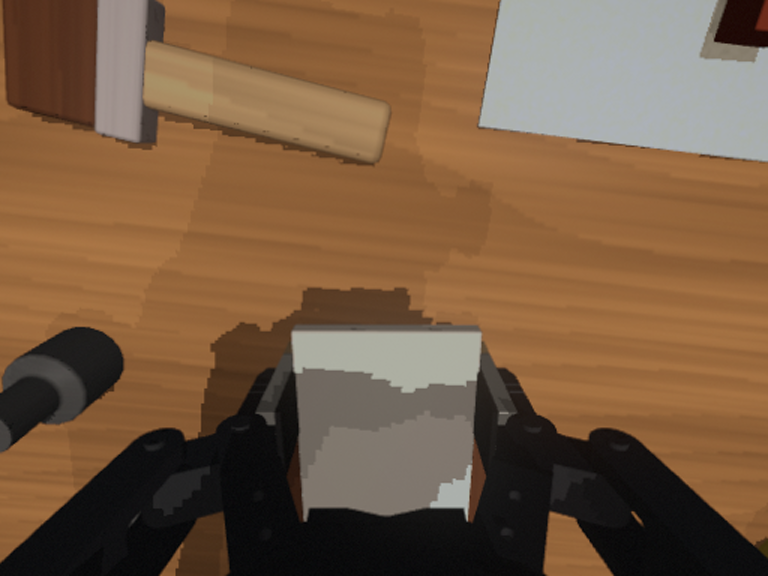

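View pics/l1_scene.png

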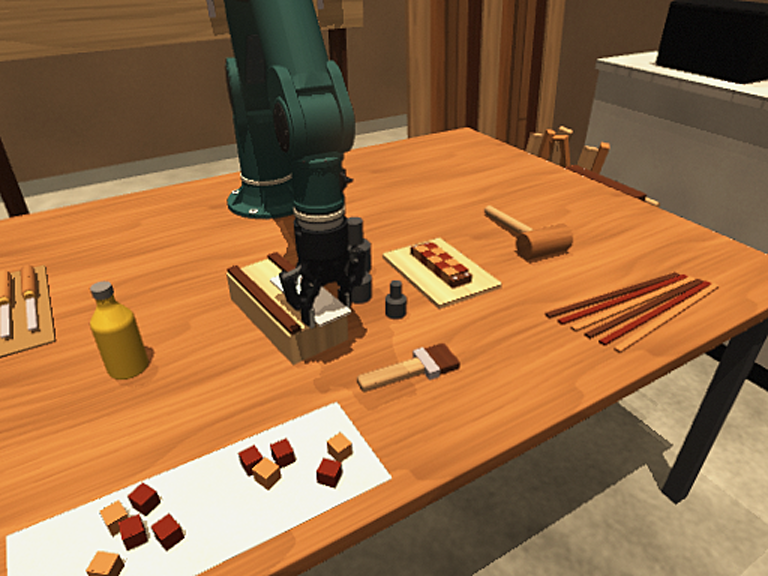

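The caul is held and off the board. Lifting higher, then going to look at the glue-up.

Call:
{"name": "servo_tool", "arguments": {
  "increments": [0,0,-0.05,0,0,0,0.05,0,0,-0.1,0,0,0,0.05,0,0,-0.15,0,0,0,0.05,0,0,-0.2,0,0,0,0.05,0,0,-0.24,0,0,0,0.05]
}}

```text
time: 8.32
tcp_pos: [0.6586, -0.1459, 0.3239]
tcp_rot: [0.0, 0.998, 0.06, 0.0]
force: [1.2, -0.3, -0.5]
opening: 0.0564
```

```bash
python3 - <<'E'
from h import *
mv([0.49,0.165,0.33],-0.02)
E
```

```text
shift [-0.1303 -0.3288 -0.0063] rot [ 1.000e-04 -5.000e-04  1.398e-01] | at [ 0.6586 -0.1459  0.3239] t 8.32 F [ 1.2 -0.3 -0.5] op 0.0564
```

Call:
{"name": "servo_tool", "arguments": {
  "increments": [-0.02,-0.05,-0.006,0,0,0.03,0.05,-0.04,-0.1,-0.006,0,0,0.06,0.05,-0.06,-0.15,-0.006,0,0,0.09,0.05,-0.08,-0.2,-0.006,0,0,0.12,0.05,-0.1,-0.25,-0.006,0,0,0.14,0.05]
}}

```text
time: 8.95
tcp_pos: [0.5281, 0.0917, 0.3277]
tcp_rot: [0.0, 1.0, -0.01, -0.0]
force: [0.3, 0.4, -0.9]
opening: 0.0566
```

```bash
python3 - <<'E'
from h import *
mv([0.49,0.165,0.33],-0.02)
E
```

```text
shift [-0.0396 -0.0725 -0.0023] rot [ 0.0002  0.001  -0.0009] | at [0.5281 0.0917 0.3277] t 8.95 F [ 0.3  0.4 -0.9] op 0.0566
```

Call:
{"name": "servo_tool", "arguments": {
  "increments": [-0.02,-0.035,-0.002,0,0,0,0.05,-0.04,-0.072,-0.002,0,0,0,0.05,-0.04,-0.072,-0.002,0,0,0,0.05,-0.04,-0.072,-0.002,0,0,0,0.05]
}}

```text
time: 9.45
tcp_pos: [0.491, 0.1624, 0.3298]
tcp_rot: [0.001, 1.0, -0.01, -0.0]
force: [-0.9, 0.1, -1.3]
opening: 0.0568
```

```bash
python3 - <<'E'
from h import *
mv([0.49,0.165,0.33],-0.02)
for n in("wrist","scene","top"):
    s=snap(n); np.save(f"g_{n}.npy",s,allow_pickle=True); save(s,f"pics/g_{n}.png",k=1.5)
E
```

```text
shift [-0.0011 -0.0026 -0.0002] rot [ 0.0011  0.0005 -0.0004] | at [0.491  0.1624 0.3298] t 9.45 F [-0.9  0.1 -1.3] op 0.0568
```

View pics/g_wrist.png

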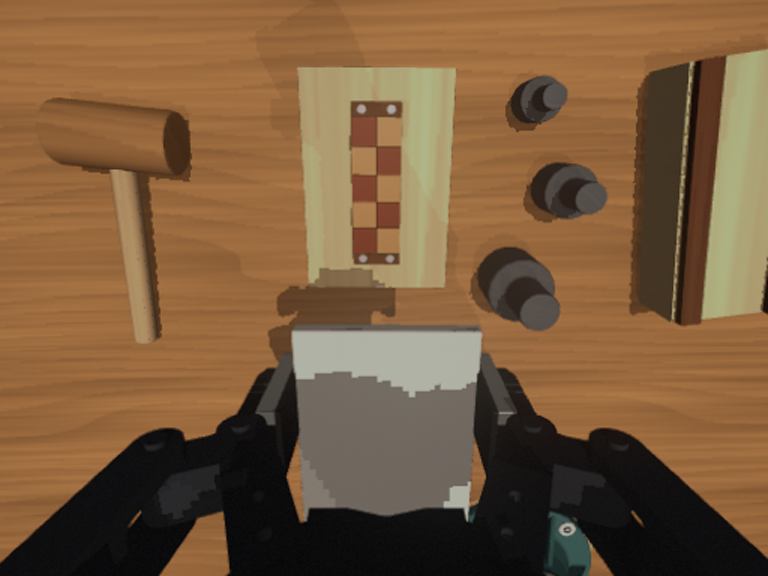

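View pics/g_scene.png

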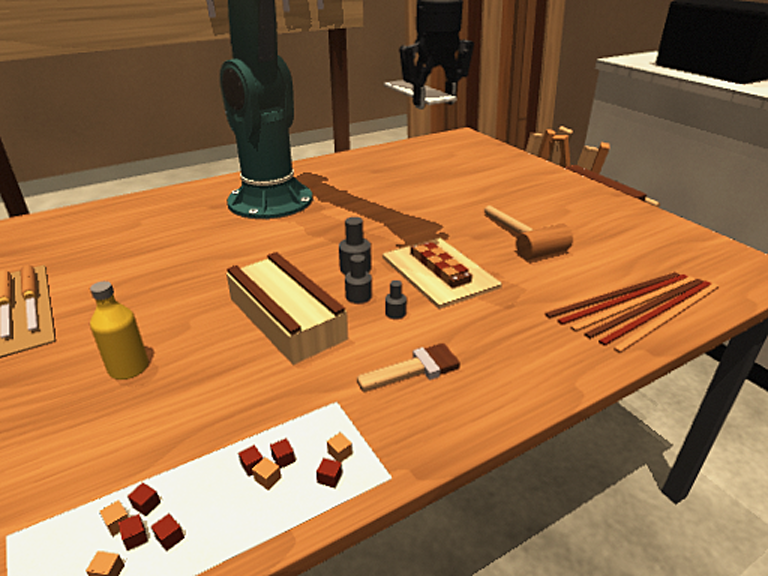

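The caul is held level. The glue-up blocks run from y=117 to y=253 and x=351 to x=402. Measuring both.

```bash
python3 - <<'E'
from meas import *
s=np.load("g_wrist.npy",allow_pickle=True).item()
save(s,"pics/gw_c.png",(190,35,310,200),3.6)
save(s,"pics/gw_d.png",(180,205,340,350),4)
sc=np.load("g_scene.npy",allow_pickle=True).item()
save(sc,"pics/gs_c.png",(245,40,325,80),9)
im=s["image"].astype(int); H,S,V=[a.astype(int) for a in cv2.split(cv2.cvtColor(s["image"],cv2.COLOR_RGB2HSV))]
for y in (70,78,90,105,125,150,168,172,176): print(y,[(H[y,x],S[y,x],V[y,x]) for x in (225,238,245,258,275)])
E
```

```text
70 [(np.int64(21), np.int64(92), np.int64(174)), (np.int64(11), np.int64(106), np.int64(116)), (np.int64(12), np.int64(149), np.int64(99)), (np.int64(13), np.int64(105), np.int64(117)), (np.int64(31), np.int64(69), np.int64(177))]
78 [(np.int64(20), np.int64(92), np.int64(175)), (np.int64(9), np.int64(153), np.int64(123)), (np.int64(9), np.int64(153), np.int64(123)), (np.int64(17), np.int64(132), np.int64(159)), (np.int64(31), np.int64(68), np.int64(177))]
90 [(np.int64(20), np.int64(93), np.int64(175)), (np.int64(8), np.int64(156), np.int64(129)), (np.int64(8), np.int64(156), np.int64(129)), (np.int64(15), np.int64(132), np.int64(174)), (np.int64(30), np.int64(68), np.int64(176))]
105 [(np.int64(20), np.int64(93), np.int64(175)), (np.int64(15), np.int64(132), np.int64(174)), (np.int64(15), np.int64(133), np.int64(174)), (np.int64(8), np.int64(155), np.int64(128)), (np.int64(30), np.int64(68), np.int64(176))]
125 [(np.int64(20), np.int64(95), np.int64(175)), (np.int64(8), np.int64(160), np.int64(126)), (np.int64(8), np.int64(160), np.int64(126)), (np.int64(15), np.int64(135), np.int6
[... 279 characters left out ...]
176))]
168 [(np.int64(19), np.int64(96), np.int64(175)), (np.int64(9), np.int64(163), np.int64(114)), (np.int64(9), np.int64(164), np.int64(104)), (np.int64(15), np.int64(142), np.int64(145)), (np.int64(23), np.int64(86), np.int64(175))]
172 [(np.int64(20), np.int64(96), np.int64(175)), (np.int64(11), np.int64(136), np.int64(103)), (np.int64(12), np.int64(147), np.int64(99)), (np.int64(9), np.int64(32), np.int64(161)), (np.int64(22), np.int64(85), np.int64(176))]
176 [(np.int64(19), np.int64(96), np.int64(175)), (np.int64(19), np.int64(104), np.int64(145)), (np.int64(19), np.int64(104), np.int64(147)), (np.int64(17), np.int64(112), np.int64(143)), (np.int64(23), np.int64(86), np.int64(175))]
```

View pics/gw_c.png

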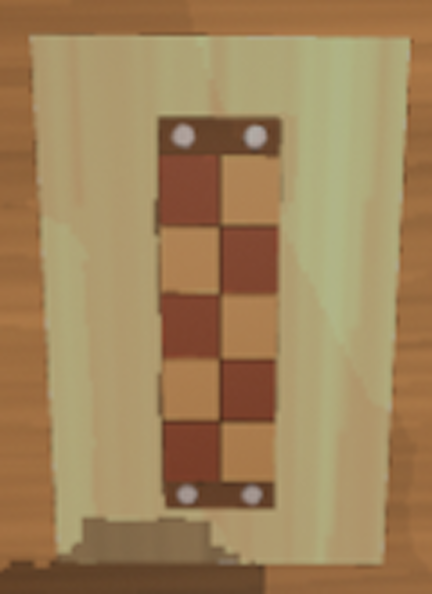

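View pics/gw_d.png

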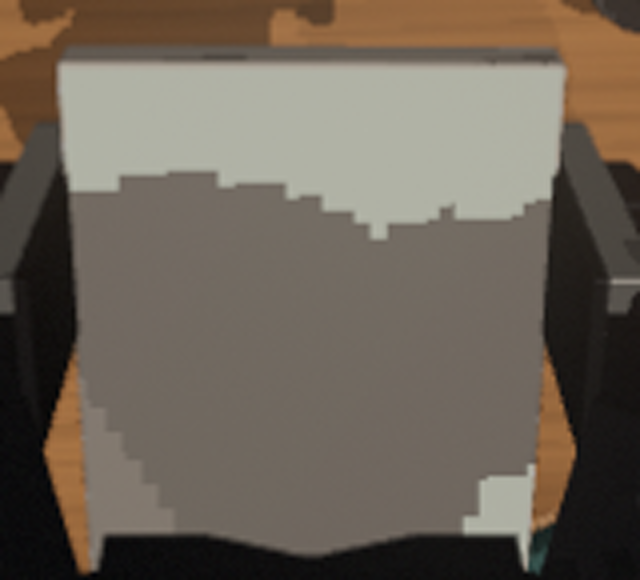

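View pics/gs_c.png

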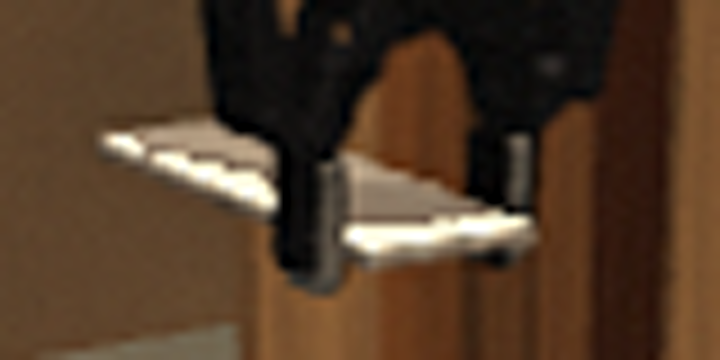

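```bash
python3 - <<'E'
from meas import *
s=np.load("g_wrist.npy",allow_pickle=True).item(); sc=np.load("g_scene.npy",allow_pickle=True).item()
f=lambda c,k,o:(np.array(c,float)+.5)/k-.5+np.array(o)
B=onz(s,f([(160,154),(281,154),(275,482),(164,482)],3.6,(190,35)),.036)[:,:2]
print("blocks",B.round(4).tolist(),"ctr",B.mean(0).round(4)); ax=(B[0]+B[1]-B[2]-B[3])/2; print("len",np.linalg.norm(ax).round(4),"yaw",np.arctan2(ax[1],ax[0]).round(4))
C=onz(s,f([(58,62),(566,64)],4,(180,205)),.3298+.0235); print("caul front",C.round(4).tolist(),"w",np.linalg.norm(C[0]-C[1]))
w=C[0]-C[1]; print("caul yaw",np.arctan2(-w[0],w[1]))
# tail sides at lower image
D=onz(s,f([(90,500),(530,500)],4,(180,205)),.3533);print("tail",D.round(4).tolist())
# scene: bottom-right... caul corners far-left tail top (104,135), front corners (350,240) & (530,215)
t=np.load("t.npy",allow_pickle=True).item()
save(t,"pics/tc.png",(165,170,225,250),7)
# predict scene projection of tail corners for pitch 0, +-0.05 ; TCP axis
ux=np.array([1,-.02,0]);ctr=(C[0]+C[1])/2
for p in(-.05,0,.05):
    tail=ctr-.16*np.array([np.cos(p),-.02,np.sin(p)])
    q=[tail+np.array([0,.029,0]),tail-np.array([0,.029,0]),C[0],C[1]]
    pp=proj(sc,q); print(p,((pp+.5-[245,40])*9-.5).round(0).tolist())
E
```

```text
blocks [[0.5895, 0.1914], [0.5885, 0.1446], [0.4581, 0.1484], [0.4591, 0.1956]] ctr [0.5238 0.17  ]
len 0.1304 yaw -0.0307
caul front [[0.5173, 0.1891, 0.3533], [0.5158, 0.1328, 0.3533]] w 0.056313167021925986
caul yaw -0.02543382299232473
tail [[0.4568, 0.1903, 0.3533], [0.4556, 0.1346, 0.3533]]
-0.05 [[247.0, 80.0], [94.0, 100.0], [534.0, 213.0], [372.0, 237.0]]
0 [[246.0, 105.0], [93.0, 126.0], [534.0, 213.0], [372.0, 237.0]]
0.05 [[245.0, 131.0], [94.0, 152.0], [534.0, 213.0], [372.0, 237.0]]
```

View pics/tc.png

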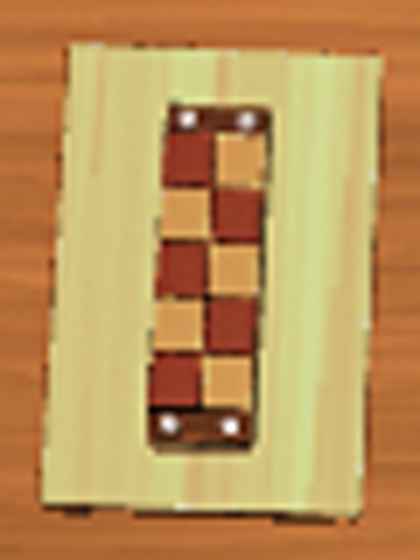

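```bash
python3 - <<'E'
from meas import *
f=lambda c,k,o:(np.array(c,float)+.5)/k-.5+np.array(o)
t=np.load("t.npy",allow_pickle=True).item()
B=onz(t,f([(165,131),(267,135),(252,408),(149,406)],7,(165,170)),.036)[:,:2]
ax=(B[0]+B[1]-B[2]-B[3])/2
print(B.mean(0),np.linalg.norm(ax),np.linalg.norm(B[0]-B[1]),np.arctan2(ax[1],ax[0]))
y=-.03; c=np.array([.5235,.1705]); tcp=c+.0557*np.array([np.cos(y),np.sin(y)]); print(tcp)
mv([tcp[0],tcp[1],0.09],y)
E
```

```text
[0.52351751 0.17112518] 0.12899069854187664 0.04799979185423295 -0.02799112732323616
[0.57917494 0.16882925]
shift [ 0.0875 -0.0095  0.2399] rot [0.0008 0.0004 0.007 ] | at [0.4916 0.1616 0.3299] t 9.6 F [ 1.1 -0.6 -0.8] op 0.0564
```

Both views put the block centre at (0.5235, 0.1705) with a yaw of -0.03. Moving above it.

Call:
{"name": "servo_tool", "arguments": {
  "increments": [0.03,-0.003,0.03,0,0,0.008,0.05,0.06,-0.006,0.07,0,0,0.008,0.05,0.0875,-0.0085,0.12,0,0,0.008,0.05,0.0875,-0.0085,0.17,0,0,0.008,0.05,0.0875,-0.0085,0.22,0,0,0.008,0.05]
}}

```text
time: 10.22
tcp_pos: [0.58, 0.1684, 0.1084]
tcp_rot: [0.0, 1.0, -0.015, 0.0]
force: [-0.0, 0.5, -0.9]
opening: 0.0568
```

Call:
{"name": "servo_tool", "arguments": {
  "increments": [0,0,0.02,0,0,0,0.05,0,0,0.02,0,0,0,0.05]
}}

```text
time: 10.48
tcp_pos: [0.5779, 0.1682, 0.0882]
tcp_rot: [0.001, 1.0, -0.015, -0.002]
force: [-0.2, 0.3, -0.8]
opening: 0.0565
```

```bash
python3 - <<'E'
from h import *
for i in range(2): 
  mv([.5792,.1688,0.035],-.03); s=snap("scene")
save(s,"pics/h_s.png",(240,90,340,190),6)
save(snap("wrist"),"pics/h_w.png",k=1.5)
E
```

```text
shift [ 0.0015 -0.0008  0.0532] rot [0.0021 0.0038 0.    ] | at [0.5779 0.1682 0.0882] t 10.47 F [-0.2  0.3 -0.8] op 0.0565
shift [ 0.0002 -0.      0.0547] rot [0.0008 0.0009 0.0003] | at [0.579  0.1688 0.0897] t 10.53 F [-0.1 -0.1 -1.1] op 0.0565
```

View pics/h_s.png

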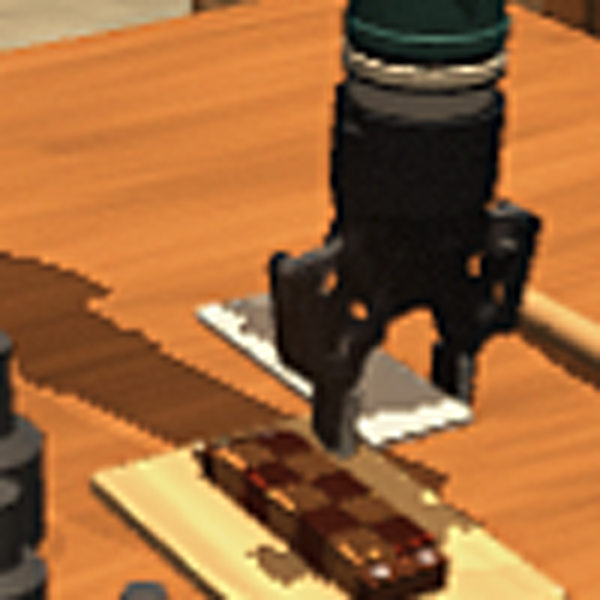

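View pics/h_w.png

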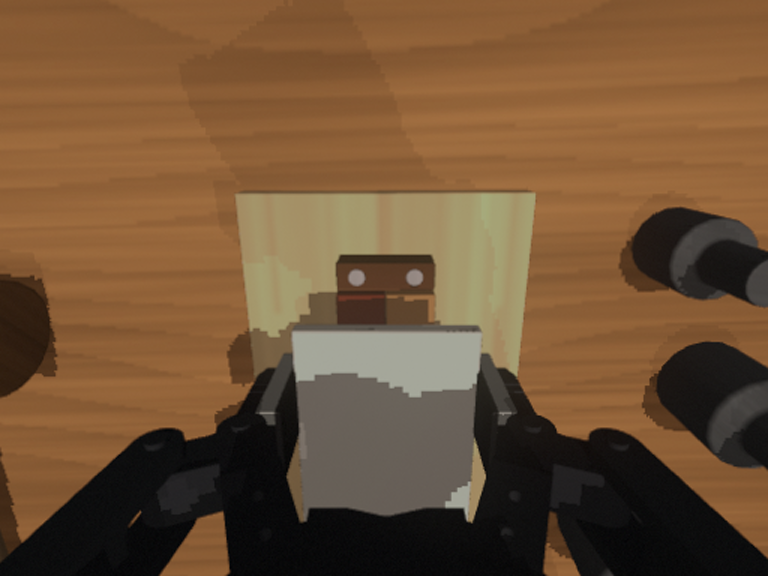

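The caul (centre x=387) is lined up over the blocks (x=385). Descending, then in small steps while watching the force.

Call:
{"name": "servo_tool", "arguments": {
  "increments": [0,0,0.02,0,0,0,0.05,0,0,0.04,0,0,0,0.05,0,0,0.06,0,0,0,0.05,0,0,0.06,0,0,0,0.05]
}}

```text
time: 11.12
tcp_pos: [0.5773, 0.1694, 0.0285]
tcp_rot: [0.001, 1.0, -0.014, -0.002]
force: [-0.0, 0.1, -0.4]
opening: 0.0567
```

Call:
{"name": "servo_tool", "arguments": {
  "increments": [0,0,0.003,0,0,0,0.05,0,0,0.003,0,0,0,0.05]
}}

```text
time: 11.38
tcp_pos: [0.5789, 0.17, 0.0275]
tcp_rot: [-0.0, 1.0, -0.014, 0.0]
force: [0.2, -0.2, -0.8]
opening: 0.0567
```

Call:
{"name": "servo_tool", "arguments": {
  "increments": [0,0,0.002,0,0,0,0.05,0,0,0.002,0,0,0,0.05]
}}

```text
time: 11.62
tcp_pos: [0.5787, 0.1699, 0.0254]
tcp_rot: [-0.0, 1.0, -0.014, 0.0]
force: [-0.5, 0.6, -0.7]
opening: 0.0563
```

Call:
{"name": "servo_tool", "arguments": {
  "increments": [0,0,0.0015,0,0,0,0.05,0,0,0.0015,0,0,0,0.05]
}}

```text
time: 11.88
tcp_pos: [0.5786, 0.1698, 0.0236]
tcp_rot: [0.0, 1.0, -0.014, -0.0]
force: [-0.1, -0.4, -0.5]
opening: 0.0565
```

```bash
python3 - <<'E'
from h import *
mv([.5792,.1688,0.02],-.03); s=snap("scene"); mv([.5792,.1688,0.02],-.03)
save(s,"pics/i_s.png",(250,130,350,210),8)
E
```

```text
shift [0.0007 0.001  0.0036] rot [0.0001 0.0002 0.0018] | at [0.5786 0.1698 0.0236] t 11.88 F [-0.1 -0.4 -0.5] op 0.0565
shift [0.0006 0.0011 0.0037] rot [0.     0.0001 0.0019] | at [0.5786 0.1699 0.0237] t 11.93 F [ 0.3 -0.5 -0.3] op 0.0564
```

View pics/i_s.png

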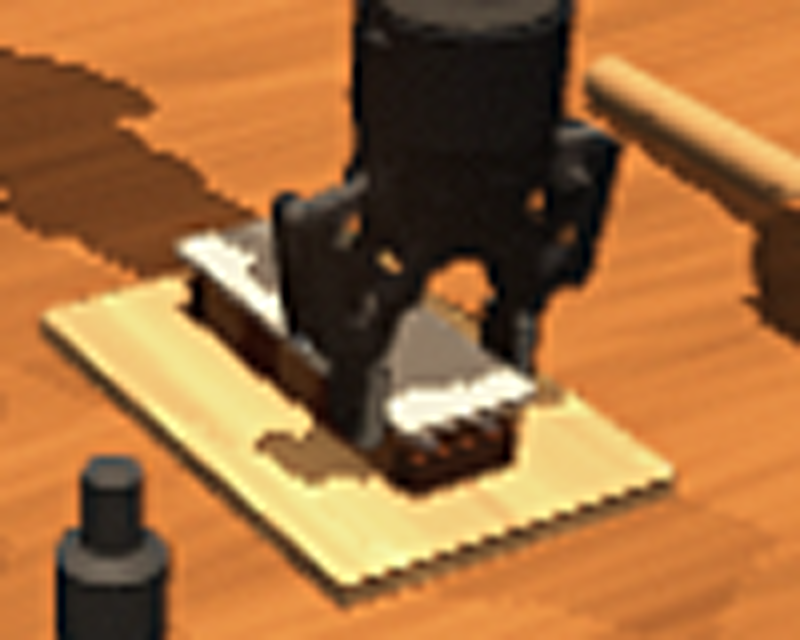

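Close, but there's no contact force yet. Continuing in small steps, with a 1 mm lateral correction.

Call:
{"name": "servo_tool", "arguments": {
  "increments": [0,0.0005,0.0015,0,0,0,0.05,0,0.0005,0.0015,0,0,0,0.05]
}}

```text
time: 12.18
tcp_pos: [0.5785, 0.1692, 0.0221]
tcp_rot: [0.0, 1.0, -0.014, -0.0]
force: [-0.2, 0.5, -1.0]
opening: 0.0564
```

Call:
{"name": "servo_tool", "arguments": {
  "increments": [0,0,0.0015,0,0,0,0.05,0,0,0.0015,0,0,0,0.05]
}}

```text
time: 12.42
tcp_pos: [0.5787, 0.1694, 0.0209]
tcp_rot: [0.0, 1.0, -0.014, 0.0]
force: [-0.5, 0.3, 1.1]
opening: 0.0568
```

Call:
{"name": "servo_tool", "arguments": {
  "increments": [0,0,0.001,0,0,0,0.05,0,0,0.001,0,0,0,0.05]
}}

```text
time: 12.68
tcp_pos: [0.5788, 0.1694, 0.0208]
tcp_rot: [0.0, 1.0, -0.014, 0.0]
force: [-2.2, -0.2, 8.8]
opening: 0.0564
```

```bash
python3 - <<'E'
from h import *
o=manip.observe();print(o["force"],o["wrist_torque"])
for i in range(3): s=snap("scene" if i<2 else "wrist"); o=manip.observe();print(o["force"].round(1),o["wrist_torque"].round(3),o["tcp_pos"])
E
```

```text
[-2.19697867 -0.15216001  8.80824184] [-0.18556895  0.38600091  0.0052471 ]
[-2.6 -0.7  8.5] [-0.222  0.333  0.01 ] [0.57874125 0.16940445 0.02081653]
[-2.  -1.1  9.5] [-0.209  0.381  0.009] [0.57874056 0.16941077 0.02081541]
[-1.5 -0.7  8.8] [-0.213  0.379 -0.039] [0.57875474 0.16938698 0.02083055]
```

Firm contact at 9 N with the tool at z=0.0208. Easing off slightly, then opening.

Call:
{"name": "servo_tool", "arguments": {
  "increments": [0,0,-0.001,0,0,0,0.058,0,0,-0.001,0,0,0,0.07,0,0,-0.001,0,0,0,0.085,0,0,-0.001,0,0,0,0.085]
}}

```text
time: 13.32
tcp_pos: [0.5785, 0.1693, 0.0205]
tcp_rot: [0.0, 1.0, -0.014, -0.0]
force: [0.6, 0.0, 0.1]
opening: 0.085
```

Call:
{"name": "servo_tool", "arguments": {
  "increments": [0,0,-0.02,0,0,0,0.085,0,0,-0.06,0,0,0,0.085,0,0,-0.12,0,0,0,0.085,-0.03,0,-0.18,0,0,0,0.085,-0.08,0,-0.24,0,0,0,0.085]
}}

```text
time: 13.95
tcp_pos: [0.512, 0.1715, 0.2488]
tcp_rot: [-0.001, 1.0, -0.015, 0.002]
force: [0.1, 0.2, 0.4]
opening: 0.0852
```

```bash
python3 - <<'E'
from h import *
mv([.45,.1688,0.33],-.03)
E
```

```text
shift [-0.0615  0.0044 -0.0814] rot [-0.0017 -0.0041  0.0006] | at [0.512  0.1715 0.2488] t 13.95 F [0.1 0.2 0.4] op 0.0852
```

Call:
{"name": "servo_tool", "arguments": {
  "increments": [-0.05,0,-0.06,0,0,0,0.085,-0.05,0,-0.06,0,0,0,0.085,-0.05,0,-0.06,0,0,0,0.085]
}}

```text
time: 14.32
tcp_pos: [0.4615, 0.1728, 0.3066]
tcp_rot: [-0.0, 1.0, -0.014, 0.002]
force: [0.4, -0.0, -0.2]
opening: 0.0853
```

```bash
python3 - <<'E'
from meas import *
print(manip.observe()["tcp_pos"])
for nm,r in(("wrist",(190,20,315,220)),("top",(165,165,225,250))):
    s=snap(nm); np.save(f"q_{nm}.npy",s,allow_pickle=True)
    H,S,V=[a.astype(int) for a in cv2.split(cv2.cvtColor(s["image"],cv2.COLOR_RGB2HSV))]
    m0=np.zeros(H.shape,bool); m0[r[1]:r[3],r[0]:r[2]]=1
    rectc(m0&(S<50)&(V>110),nm,.042,s)
    save(s,f"pics/q_{nm}.png",k=1.5)
s=snap("scene");save(s,"pics/q_s.png",(230,120,350,210),6)
E
```

```text
[0.46149566 0.17278408 0.30656156]
wrist px [257. 101.] ctr [0.5234 0.1705] size [ 58.5 158.8] yaw -0.0318
top px [196. 195.] ctr [0.5608 0.1684] size [82.7 56.1] yaw 0.0102
```

View pics/q_wrist.png

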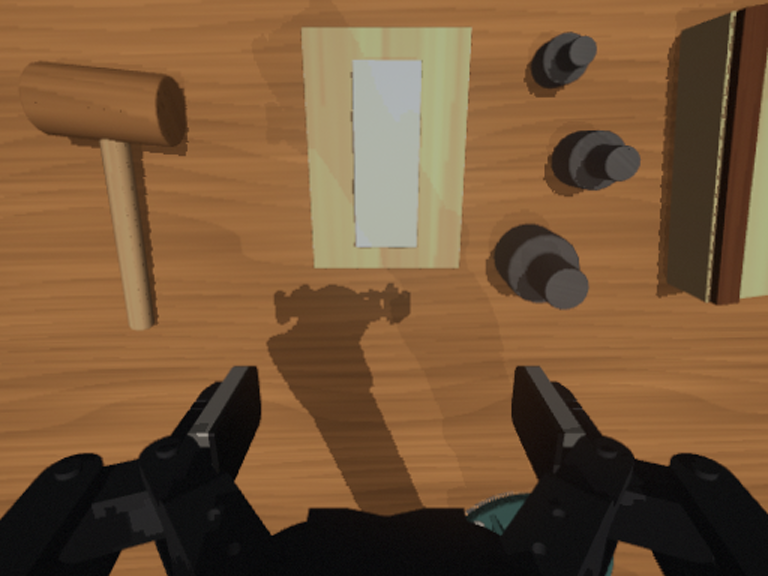

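View pics/q_s.png

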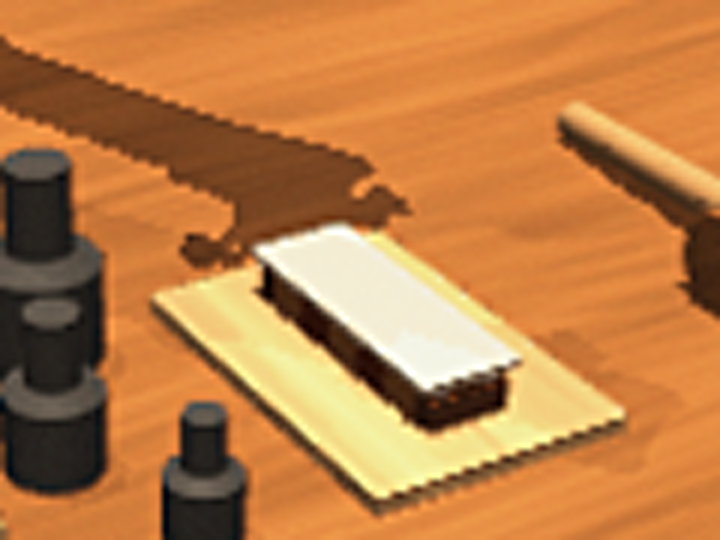

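The caul lies flat at (0.5234, 0.1705), yaw -0.032, which matches the blocks. Next is the weight. The wrist-view candidates are (563,62) small, (598,160) middle and (538,262) large. I'm checking stem and foot sizes in a crop.

```bash
python3 - <<'E'
from meas import *
s=np.load("q_wrist.npy",allow_pickle=True).item(); t=np.load("t.npy",allow_pickle=True).item()
save(s,"pics/ww.png",(360,75,440,140),9); save(t,"pics/wt.png",(230,190,275,235),13)
E
```

```text
(no output)
```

View pics/ww.png

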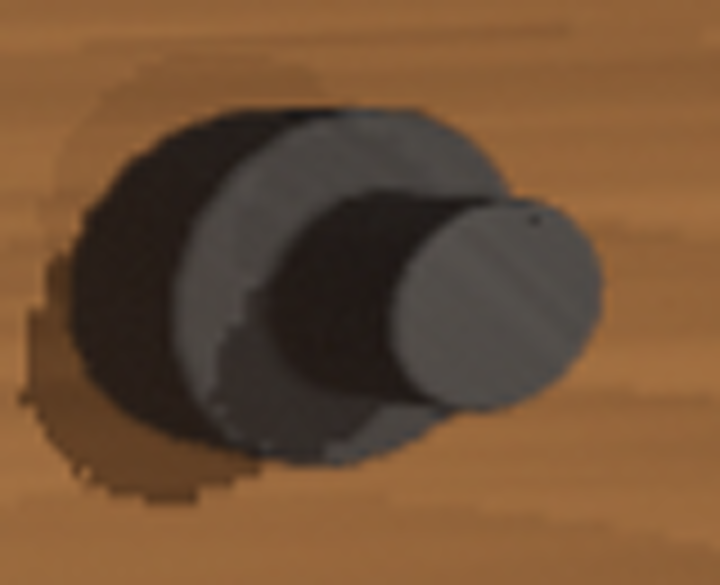

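View pics/wt.png

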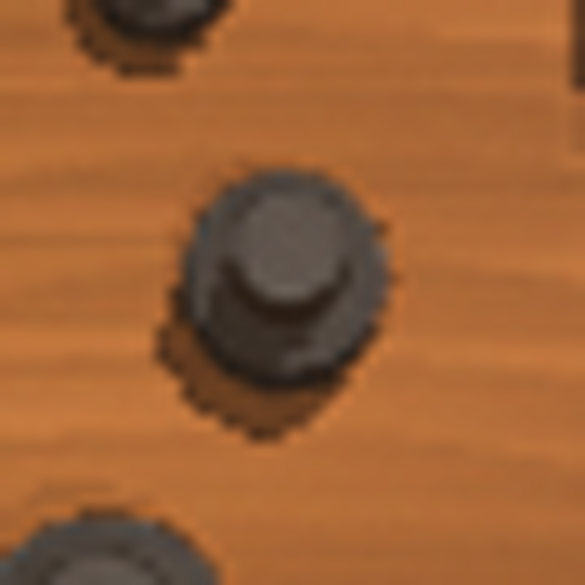

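```bash
python3 - <<'E'
from meas import *
s=np.load("q_wrist.npy",allow_pickle=True).item(); t=np.load("t.npy",allow_pickle=True).item()
f=lambda c,k,o:(np.array(c,float)+.5)/k-.5+np.array(o)
W=onz(s,f([(497,303),(391,310),(603,287),(490,197),(480,410)],9,(360,75)),.088)[:,:2]
print("wrist",W[0].round(4),"diam",np.linalg.norm(W[1]-W[2]).round(4),np.linalg.norm(W[3]-W[4]).round(4))
T=onz(t,f([(291,246),(234,246),(348,246)],13,(230,190)),.088)[:,:2]; print("top",T[0].round(4),"diam",np.linalg.norm(T[1]-T[2]))
# foot left edge in wrist
F=onz(s,f([(172,305),(545,240)],9,(360,75)),.045)[:,:2]; print("foot-top left",F.round(4))
F=onz(t,f([(186,275),(388,275)],13,(230,190)),.045)[:,:2]; print("foot top width",F.round(4),np.linalg.norm(F[0]-F[1]))
# stereo height of stem top
o1,d1=ray(s,f([(497,303)],9,(360,75)));o2,d2=ray(t,f([(291,246)],13,(230,190)))
A=np.c_[d1[0],-d2[0]];x=np.linalg.lstsq(A,o2-o1,rcond=None)[0];print("stereo",o1+d1[0]*x[0],o2+d2[0]*x[1])
E
```

```text
wrist [ 0.5172 -0.0158] diam 0.0272 0.0272
top [ 0.5164 -0.0156] diam 0.02761565879246625
foot-top left [[ 0.5157  0.0095]
 [ 0.5231 -0.0436]]
foot top width [[ 0.515   0.0096]
 [ 0.5155 -0.0407]] 0.05034015606010566
stereo [ 0.51720737 -0.01598429  0.08769887] [ 0.51643574 -0.01565564  0.08758077]
```

The middle weight is confirmed: stem about 27.5 mm, foot about 51 mm, height 87.7 mm by stereo, standing at (0.5168, -0.0158).

```bash
python3 - <<'E'
from h import *
mv([.5168,-.0158,0.17],-.03)
E
```

```text
shift [0.0608 0.1861 0.134 ] rot [0.0009 0.0017 0.0008] | at [0.4617 0.1721 0.3039] t 14.47 F [-0.2 -0.2 -0.3] op 0.0848
```

Call:
{"name": "servo_tool", "arguments": {
  "increments": [0.02,0.05,0.01,0,0,0,0.06,0.04,0.1,0.03,0,0,0,0.06,0.06,0.15,0.06,0,0,0,0.06,0.061,0.186,0.1,0,0,0,0.06,0.061,0.186,0.134,0,0,0,0.06]
}}

```text
time: 15.1
tcp_pos: [0.5166, -0.02, 0.1678]
tcp_rot: [0.001, 1.0, -0.018, -0.002]
force: [-0.3, 0.2, -0.6]
opening: 0.0598
```

Call:
{"name": "servo_tool", "arguments": {
  "increments": [0,0,0,0,0,0,0.06,0,0,0,0,0,0,0.06]
}}

```text
time: 15.35
tcp_pos: [0.5178, -0.0145, 0.1711]
tcp_rot: [-0.0, 1.0, -0.014, -0.0]
force: [0.2, 0.4, 0.3]
opening: 0.0601
```

```bash
python3 - <<'E'
from h import *
mv([.5168,-.0158,0.10],-.03)
save(snap("wrist"),"pics/v1.png",k=1.5)
mv([.5168,-.0158,0.10],-.03)
E
```

```text
shift [-0.001   0.0014  0.0711] rot [-0.0003  0.0002  0.0026] | at [ 0.5178 -0.0145  0.1711] t 15.35 F [0.2 0.4 0.3] op 0.0601
shift [-0.0015  0.0016  0.0718] rot [-0.0004 -0.0015  0.0028] | at [ 0.5182 -0.0143  0.1718] t 15.4 F [-0.2  0.3  0.3] op 0.0598
```

View pics/v1.png

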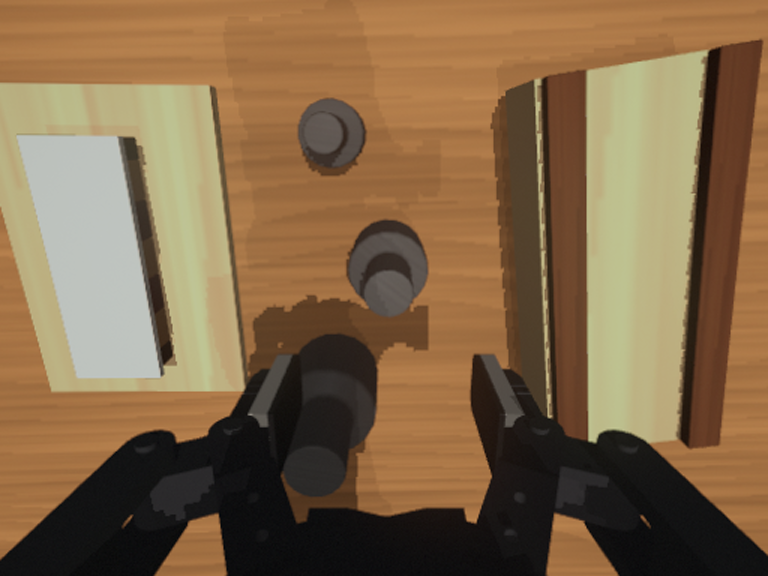

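The middle weight is centred between the jaws at (388,290). Descending.

Call:
{"name": "servo_tool", "arguments": {
  "increments": [-0.001,0.0015,0.04,0,0,0,0.06,-0.001,0.0015,0.075,0,0,0,0.06,-0.001,0.0015,0.075,0,0,0,0.06]
}}

```text
time: 15.78
tcp_pos: [0.5154, -0.0158, 0.0956]
tcp_rot: [-0.0, 1.0, -0.013, -0.001]
force: [0.5, 0.6, 1.4]
opening: 0.06
```

```bash
python3 - <<'E'
from h import *
mv([.5168,-.0158,0.054],-.03)
save(snap("wrist"),"pics/v2.png",k=1.5)
mv([.5168,-.0158,0.054],-.03)
E
```

```text
shift [ 0.0015 -0.      0.0416] rot [0.     0.0025 0.0031] | at [ 0.5154 -0.0158  0.0956] t 15.78 F [0.5 0.6 1.4] op 0.06
shift [ 0.0003 -0.      0.0428] rot [-0.0001 -0.0003  0.0028] | at [ 0.5165 -0.0158  0.0968] t 15.82 F [ 0.8 -0.1  1.3] op 0.0597
```

View pics/v2.png

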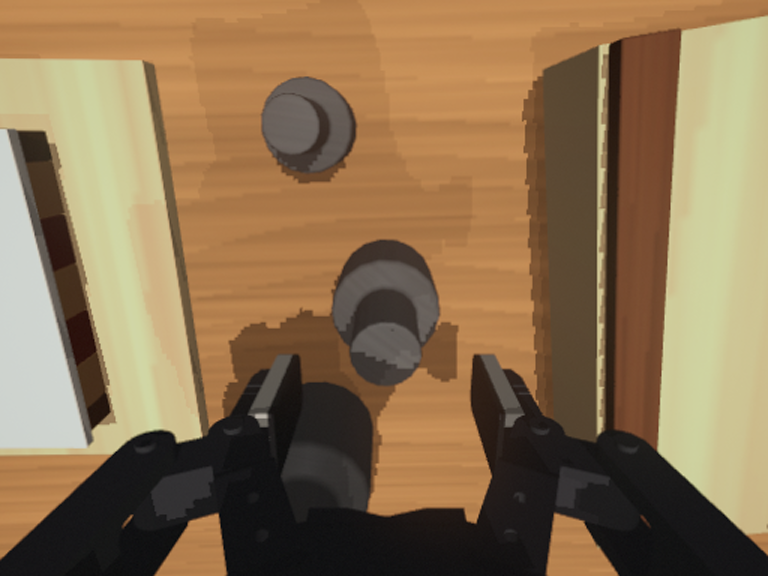

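Call:
{"name": "servo_tool", "arguments": {
  "increments": [0,0,0.02,0,0,0,0.06,0,0,0.042,0,0,0,0.06,0,0,0.042,0,0,0,0.06]
}}

```text
time: 16.2
tcp_pos: [0.5168, -0.0161, 0.0551]
tcp_rot: [-0.0, 1.0, -0.014, 0.001]
force: [-0.1, -0.3, 0.6]
opening: 0.0603
```

Call:
{"name": "servo_tool", "arguments": {
  "increments": [0,0,0,0,0,0,0.045,0,0,0,0,0,0,0.035,0,0,0,0,0,0,0.02,0,0,0,0,0,0,0.02,0,0,0,0,0,0,0.02],
  "force": 70
}}

```text
time: 16.82
tcp_pos: [0.517, -0.0159, 0.0555]
tcp_rot: [-0.0, 1.0, -0.014, 0.001]
force: [-0.7, 0.5, 7.0]
opening: 0.0268
```

```bash
python3 - <<'E'
from h import *
mv([.5168,-.0158,0.2],-.03)
E
```

```text
shift [ 0.0002 -0.0002 -0.1445] rot [-0.0005 -0.0022  0.0023] | at [ 0.517  -0.0159  0.0555] t 16.82 F [-0.7  0.5  7. ] op 0.0268
```

Gripped at an opening of 27 mm. Lifting straight up.

Call:
{"name": "servo_tool", "arguments": {
  "increments": [0,0,-0.01,0,0,0,0.02,0,0,-0.04,0,0,0,0.02,0,0,-0.08,0,0,0,0.02,0,0,-0.125,0,0,0,0.02,0,0,-0.15,0,0,0,0.02]
}}

```text
time: 17.45
tcp_pos: [0.5154, -0.0167, 0.2059]
tcp_rot: [0.0, 1.0, -0.014, 0.0]
force: [-0.4, 0.2, -7.7]
opening: 0.0263
```

```bash
python3 - <<'E'
from h import *
mv([.5234,.1705,0.2],-.03)
save(snap("wrist"),"pics/x1.png",k=1.5);save(snap("scene"),"pics/x1s.png",(200,60,340,200),5)
mv([.5234,.1705,0.2],-.03)
E
```

```text
shift [ 0.0027 -0.1873  0.0059] rot [ 0.0001 -0.0007  0.0015] | at [ 0.5154 -0.0167  0.2059] t 17.45 F [-0.4  0.2 -7.7] op 0.0263
shift [ 0.0012 -0.1872  0.0065] rot [-0.0001 -0.0046  0.0014] | at [ 0.5168 -0.0166  0.2064] t 17.55 F [-0.   0.3 -7.4] op 0.0265
```

View pics/x1.png

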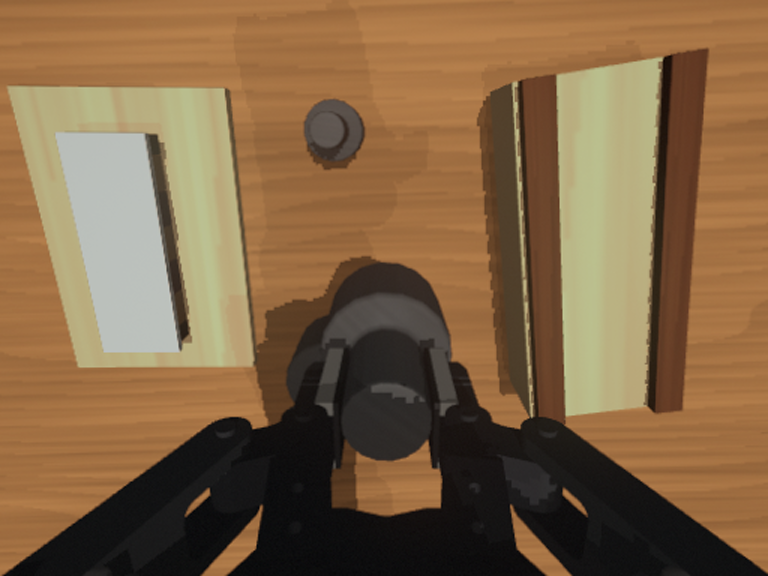

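View pics/x1s.png

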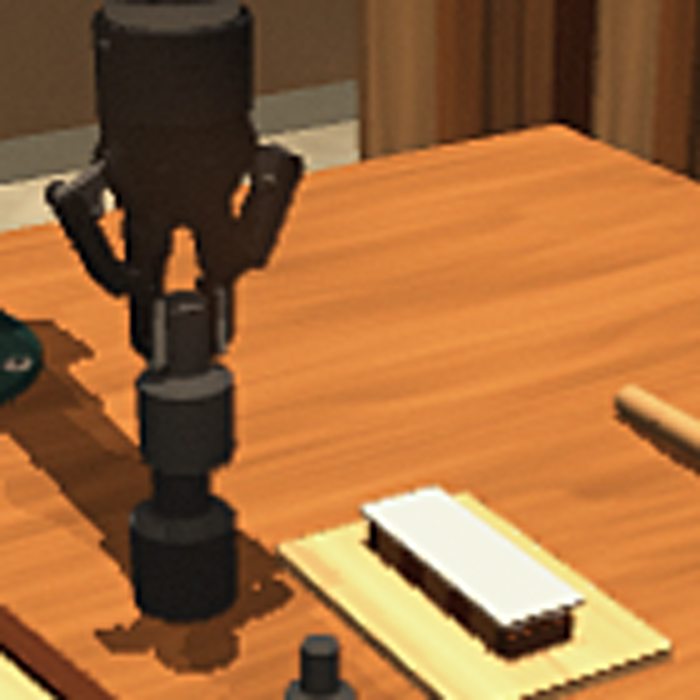

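The weight hangs upright in the jaws and the caul is undisturbed. Carrying it across.

Call:
{"name": "servo_tool", "arguments": {
  "increments": [0.001,-0.04,0,0,0,0,0.02,0.001,-0.08,0,0,0,0,0.02,0.001,-0.12,0,0,0,0,0.02,0.001,-0.16,0,0,0,0,0.02,0.001,-0.187,0,0,0,0,0.02]
}}

```text
time: 18.18
tcp_pos: [0.5201, 0.1723, 0.2019]
tcp_rot: [0.0, 1.0, -0.013, -0.002]
force: [0.1, -0.8, -7.3]
opening: 0.027
```

Call:
{"name": "servo_tool", "arguments": {
  "increments": [0,0,0.04,0,0,0,0.02,0,0,0.08,0,0,0,0.02,0,0,0.08,0,0,0,0.02]
}}

```text
time: 18.55
tcp_pos: [0.5173, 0.1684, 0.1197]
tcp_rot: [0.003, 1.0, -0.014, -0.006]
force: [-1.1, -0.3, -7.5]
opening: 0.0268
```

```bash
python3 - <<'E'
from h import *
mv([.5234,.1705,0.098],-.03)
save(snap("wrist"),"pics/y1.png",k=1.5)
mv([.5234,.1705,0.098],-.03)
E
```

```text
shift [ 0.0063 -0.0024  0.0216] rot [0.0054 0.0118 0.0022] | at [0.5173 0.1684 0.1197] t 18.55 F [-1.1 -0.3 -7.5] op 0.0268
shift [ 0.004  -0.0014  0.0238] rot [0.003  0.0067 0.0019] | at [0.5196 0.1693 0.1218] t 18.6 F [ 0.8  0.1 -7.4] op 0.0268
```

View pics/y1.png

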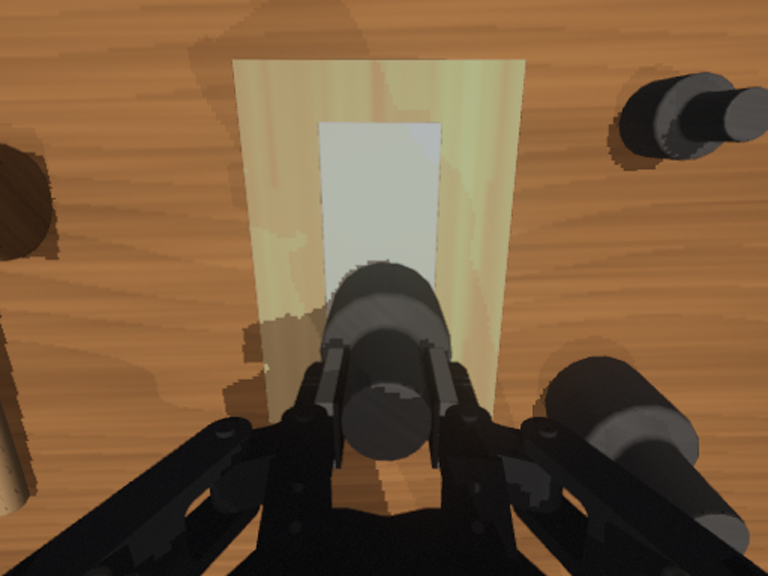

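Nearly centred. Letting it settle with a fine correction, then lowering.

Call:
{"name": "servo_tool", "arguments": {
  "increments": [0.001,-0.001,0.008,0,0,0,0.02,0.001,-0.001,0.012,0,0,0,0.02,0.001,-0.001,0.012,0,0,0,0.02,0.001,-0.001,0.012,0,0,0,0.02]
}}

```text
time: 19.1
tcp_pos: [0.5236, 0.1715, 0.1127]
tcp_rot: [-0.0, 1.0, -0.014, 0.0]
force: [-0.0, 0.2, -6.7]
opening: 0.0266
```

```bash
python3 - <<'E'
from h import *
mv([.5234,.1705,0.098],-.03)
E
```

```text
shift [-0.0002  0.001   0.0147] rot [-0.0004 -0.0009  0.0017] | at [0.5236 0.1715 0.1127] t 19.1 F [-0.   0.2 -6.7] op 0.0266
```

Call:
{"name": "servo_tool", "arguments": {
  "increments": [0,0.001,0.006,0,0,0,0.02,0,0.001,0.012,0,0,0,0.02,0,0.001,0.012,0,0,0,0.02]
}}

```text
time: 19.48
tcp_pos: [0.5226, 0.1702, 0.0994]
tcp_rot: [0.0, 1.0, -0.014, -0.001]
force: [0.1, -0.4, -7.7]
opening: 0.0269
```

Call:
{"name": "servo_tool", "arguments": {
  "increments": [0,0,0.0015,0,0,0,0.02,0,0,0.0015,0,0,0,0.02]
}}

```text
time: 19.73
tcp_pos: [0.5233, 0.1705, 0.0986]
tcp_rot: [-0.0, 1.0, -0.014, -0.0]
force: [0.3, 0.3, -7.1]
opening: 0.0263
```

Call:
{"name": "servo_tool", "arguments": {
  "increments": [0,0,0.0012,0,0,0,0.02,0,0,0.0012,0,0,0,0.02]
}}

```text
time: 19.98
tcp_pos: [0.5235, 0.1706, 0.0977]
tcp_rot: [-0.0, 1.0, -0.014, 0.0]
force: [0.2, 0.5, -5.8]
opening: 0.0261
```

Call:
{"name": "servo_tool", "arguments": {
  "increments": [0,0,0.001,0,0,0,0.02,0,0,0.001,0,0,0,0.02]
}}

```text
time: 20.23
tcp_pos: [0.5236, 0.1707, 0.0975]
tcp_rot: [-0.0, 1.0, -0.014, 0.0]
force: [-2.7, -1.0, 5.6]
opening: 0.0262
```

The weight is seated: the force went from -7 to +5.6 N. Easing off slightly, opening a little, then leaving straight up.

Call:
{"name": "servo_tool", "arguments": {
  "increments": [0,0,-0.0005,0,0,0,0.026,0,0,-0.0005,0,0,0,0.032,0,0,-0.0005,0,0,0,0.045,0,0,-0.0005,0,0,0,0.055,0,0,-0.0005,0,0,0,0.055]
}}

```text
time: 20.85
tcp_pos: [0.5235, 0.1705, 0.0969]
tcp_rot: [-0.0, 1.0, -0.014, 0.0]
force: [-0.4, 0.1, 0.9]
opening: 0.0547
```

```bash
python3 - <<'E'
from h import *
mv([.5234,.1705,0.098],-.03)
save(snap("scene"),"pics/z1.png",(220,80,360,210),5)
E
```

```text
shift [-0.0001  0.     -0.0011] rot [-0.0001 -0.0002  0.0018] | at [0.5235 0.1705 0.0969] t 20.85 F [-0.4  0.1  0.9] op 0.0547
```

View pics/z1.png

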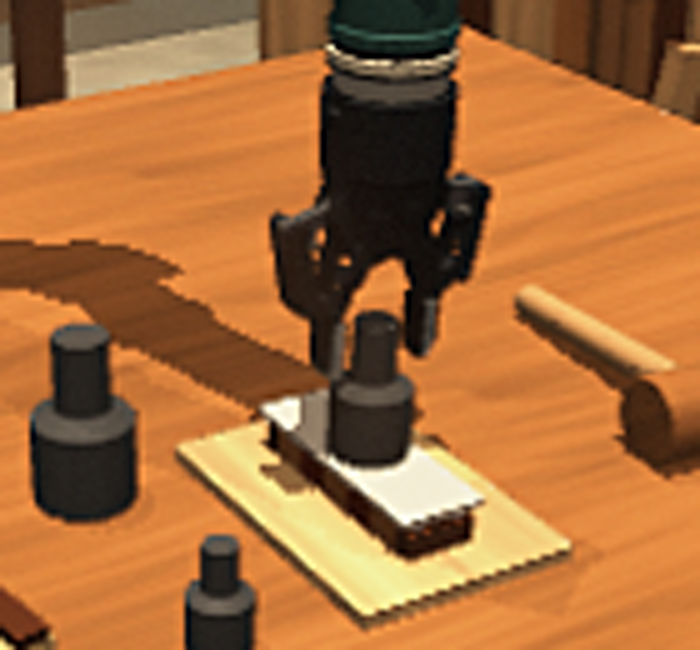

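The weight stands upright and free. Withdrawing upward, then back.

Call:
{"name": "servo_tool", "arguments": {
  "increments": [0,0,-0.02,0,0,0,0.06,0,0,-0.06,0,0,0,0.06,0,0,-0.12,0,0,0,0.06,0,0,-0.17,0,0,0,0.06,-0.04,0,-0.22,0,0,0,0.06]
}}

```text
time: 21.52
tcp_pos: [0.4865, 0.1715, 0.318]
tcp_rot: [-0.001, 1.0, -0.015, 0.002]
force: [0.5, 0.4, 0.7]
opening: 0.0599
```

Call:
{"name": "servo_tool", "arguments": {
  "increments": [-0.03,0,0,0,0,0,0.06,-0.03,0,0,0,0,0,0.06,-0.03,0,0,0,0,0,0.06,-0.03,0,0,0,0,0,0.06]
}}

```text
time: 22.02
tcp_pos: [0.455, 0.1722, 0.3152]
tcp_rot: [0.0, 1.0, -0.015, -0.0]
force: [0.1, 0.7, -0.5]
opening: 0.0602
```

```bash
python3 - <<'E'
from meas import *
print(manip.observe()["tcp_pos"],manip.observe()["force"])
s=snap("wrist"); np.save("e.npy",s,allow_pickle=True); save(s,"pics/e_w.png",k=1.5); save(s,"pics/e_c.png",(215,15,305,180),3.6)
sc=snap("scene");save(sc,"pics/e_s.png",k=1.5)
E
```

```text
[0.45504105 0.17220882 0.31522704] [ 0.13758727  0.68552521 -0.49464601]
```

View pics/e_w.png

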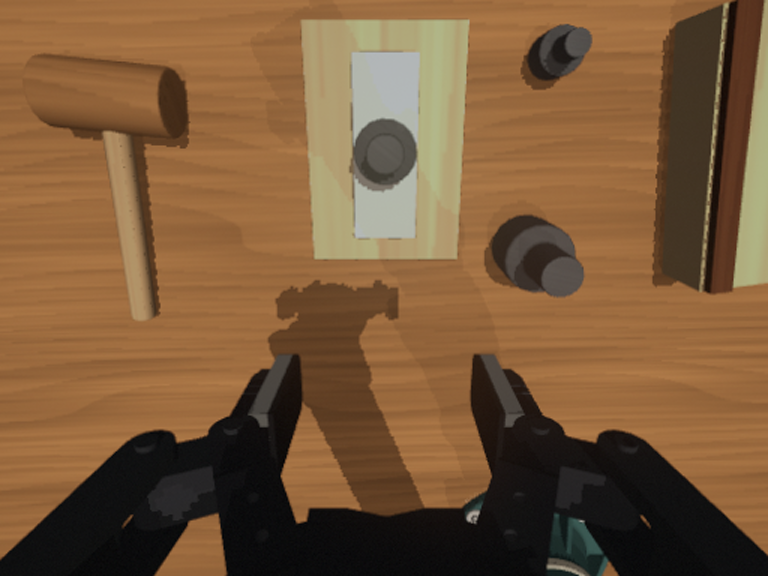

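View pics/e_s.png

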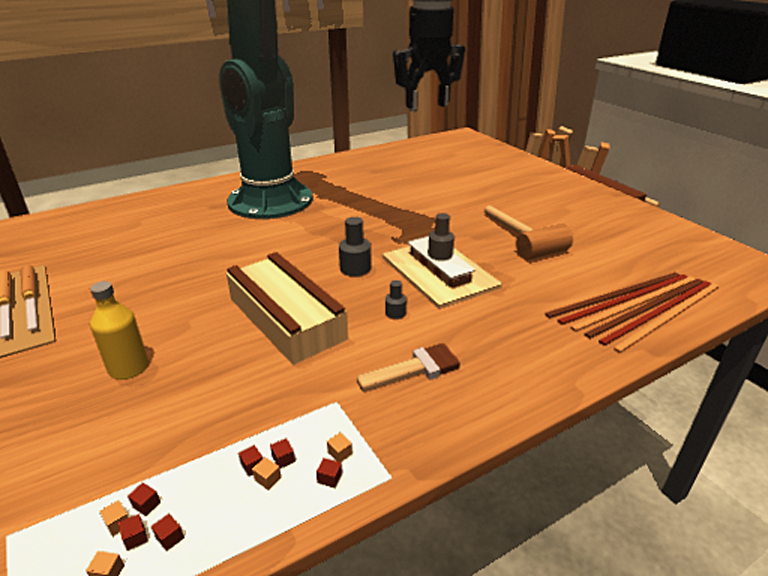

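The weight stands at (384,153) in the middle of the caul, whose ends are at y=52 and y=238, and the bystanders look unmoved. One numeric check before handing in.

```bash
python3 - <<'E'
from meas import *
s=np.load("e.npy",allow_pickle=True).item()
C=onz(s,np.array([(352,52),(419.5,51.5),(415.5,239),(354.5,239)])/1.5,.042)[:,:2]; print("caul",C.mean(0).round(4), np.linalg.norm((C[0]+C[1]-C[2]-C[3])/2).round(4))
print("stem top",onz(s,[(385/1.5,154.5/1.5)],.13)[0].round(4), "foot top",onz(s,[(385/1.5,150/1.5)],.087)[0].round(4))
manip.hand_in(); o=manip.observe(); print(o["time"])
E
```

```text
caul [0.522  0.1698] 0.1612
stem top [0.5228 0.17   0.13  ] foot top [0.5247 0.17   0.087 ]
the job is handed in; nothing more can be done
the job is handed in; nothing more can be done
```

I carried out the whole job and handed it in. The hand-in gives no verdict, so success rests on my own last checks. The robot clock read about 22 s of the 67 s allowed.

- **Push and lift:** I pushed the caul with closed fingers until about 54 mm overhung, with its centre 26 mm inside the board's far edge. I then gripped the overhang by its sides, lifted it off and laid it on the blocks.
- **Weight:** I picked the middle of the three weights; its stem, foot and height matched the description. I set it down gently on the caul.

Last checks before handing in:

| Item | Measured (x, y) | Target centre | Offset |
|---|---|---|---|
| Caul, before the weight went on | 0.5234, 0.1705, yaw -0.032 | blocks 0.5235, 0.1705, yaw about -0.03 | under 1 mm |
| Caul, with the weight on it | 0.522, 0.170 | same | about 2 mm |
| Weight | 0.523 to 0.525, 0.170 | caul's centre | about 1 to 3 mm |

- **At rest:** The weight stood upright, the arm was clear, and the bottle, mallet and brush looked unmoved in the final pictures. I judged those by eye and did not measure them.
- **Failed check:** While the caul was being checked on the blocks, the top camera gave an unusable reading (centre x 0.561, about 83 mm long). I think the arm covered part of the caul. I relied on the wrist and scene cameras instead.

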